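# Swap charged and flat battery packs between chargers and ready holders

### The arm

A 6-joint arm with a two-finger parallel gripper is mounted at the origin on the work surface. World frame = base frame: x ahead of the robot, y to its left, z up, the work surface at z = 0. Lengths are in mm, angles in degrees, forces in N, time in s.
With the tool pointing down it reaches from about 300 to 850 mm from the base axis. Payload 4.2 kg.
Tool frame: the origin (TCP) lies at the very end of the fingers, on their centre line; the grasp point (between the pads) lies 19 mm behind it; z points along the fingers, y is the direction in which the jaws open and shut (so a half turn about z gives the same grasp; the last joint's range is limited). The gripper opens to 91 mm and grips with 3 to 60 N. Pads are 32 mm wide; open, the fingers measure 118 mm over their backs; the gripper's body (76 mm by 178 mm) begins 60 mm behind the grasp point.
Start: joints at [71.448, 18.312, 89.639, -0, 72.044, -1.146], TCP at [172.013, 548.685, 213.976] pointing down, gripper open.
Joint ranges: [-177.97, 177.97], [-48.28, 115.42], [12.27, 149.76], [-77.06, 257.06], [2.81, 150.46], [-146.56, 146.56]. Speed limits (degrees/s): [147.25, 147.25, 180, 180, 180, 180].

### API

Orientations are given as [roll, pitch, yaw] about the fixed x, y, z axes, in that order (R = Rz(yaw) Ry(pitch) Rx(roll)).
In Python, from workcell import * gives the robot as it stands. The module is installed in compiled form; this text tells all that it offers.
- The arm moves only by the tool servo_tool, never from a script. Its argument "plan" is a list that holds one entry, the list of rows, each a list of 7 numbers: the shift along the tool's x, y, z in mm, then the turn, a rotation vector about the tool's x, y, z in rad, then the opening, from 0 (shut) to 1 (fully open). A call has 1 to 20 rows; each row is the pose to reach, as a shift and turn from the pose commanded when the call began, along the tool's axes at that moment; what a row does not reach only later rows make up. A row lasts 1/10 s, in which the tool goes at most 50 mm and 8.59 degrees, less where a joint would pass 70% of its speed; a pose out of reach is approached as far as the arm can. A call with a gripper value outside its range is refused whole. The fingers move at their own pace and stop on an object; "squeeze" is the grip in N (left out, the last holds). Time passes only in rows, so rows that repeat a pose let the fingers close. It gives the time, the measured TCP pose, the force and the opening at its end, in the units of the state.
- state(): the state, without advancing time (a new reading comes with each control period).
- grab_frame(name): name is "scene" or "top"; returns a dict with "color" (400x640x3 uint8, red, green, blue), "range_z" (400x640 float32, mm along the optical axis (not along the pixel's ray), 0 where there is no reading), "fx", "fy", "cx", "cy" (pixels), "dist_coeffs" ([k1, k2, p1, p2, k3] as OpenCV has them; the pictures are not rectified), "rvec" (rotation vector, rad) and "tvec" (3), from world to camera coordinates, as OpenCV has them. Camera axes: x right, y down, z forward; pixel columns grow to the right and rows downward; lengths in mm; the calibration is good to about 2 mm. A picture is of the moment at which its call begins.
- job_done(): hands the job in, once; it reports no verdict.
The state is a dict: "time_s": time; "qpos": joint angles; "qvel": joint speeds; "effort": joint torques, N m; "ee_pos": TCP position; "ee_rot": TCP orientation; "force": force on the tool from outside, world axes, zero at the start; "torque": the same for the moment, N m; "gripper_width": finger opening in mm.
Only numpy, scipy, OpenCV 4.12 (cv2) and the standard library are available. Lean on these libraries where they do the work, as an engineer would, in place of code of your own. Each camera call takes 0.05 s, during which the arm holds its last target.

### The job

Someone put the flat battery packs (one red segment lit) away in the ready holders while the charged ones (four green segments) are still sitting on the chargers. Exchange them: seat each flat pack on the charger of its own size and colour and each charged pack in the ready holder of its own size and colour, all upright and fully down in their pockets. The rubber mat is free for parking a pack on the way; set the packs down gently, do not drop them or knock them over.

Things in the scene. Friction and masses are not known exactly. Their poses are not given: they have to be found in the camera images.
- charged_small_center (a point): SMALL battery pack, upright dark grey block 76 x 48 x 76 mm (its x, y, z), about 0.32 kg, cream-white cap, gauge on top: four GREEN segments (charged); starts in the charger of its size. Point: its centre, 38 mm above its underside; x along the longer side, z up. Grip it across y on the flat sides (16-62 mm above its underside). Its lowest 16 mm is a foot, 2 mm smaller all round; it fits a pocket either way round.
- flat_small_center (a point): SMALL battery pack, upright dark grey block 76 x 48 x 76 mm (its x, y, z), about 0.32 kg, cream-white cap, gauge on top: one RED segment, three dark (flat); starts in the holder of its size. Point: its centre, 38 mm above its underside; x along the longer side, z up. Grip it across y on the flat sides (16-62 mm above its underside). Its lowest 16 mm is a foot, 2 mm smaller all round; it fits a pocket either way round.
- charged_large_center (a point): LARGE battery pack, upright dark grey block 96 x 58 x 76 mm (its x, y, z), about 0.55 kg, purple cap, gauge on top: four GREEN segments (charged); starts in the charger of its size. Point: its centre, 38 mm above its underside; x along the longer side, z up. Grip it across y on the flat sides (16-62 mm above its underside). Its lowest 16 mm is a foot, 2 mm smaller all round; it fits a pocket either way round.
- flat_large_center (a point): LARGE battery pack, upright dark grey block 96 x 58 x 76 mm (its x, y, z), about 0.55 kg, purple cap, gauge on top: one RED segment, three dark (flat); starts in the holder of its size. Point: its centre, 38 mm above its underside; x along the longer side, z up. Grip it across y on the flat sides (16-62 mm above its underside). Its lowest 16 mm is a foot, 2 mm smaller all round; it fits a pocket either way round.
- charger_small_pocket (a point): charger for SMALL packs, fixed: black housing, cream-white line round the rim, open pocket 82 x 54 mm (x, y), 14 mm deep (5 mm of play round the foot); at its +x end a vented lump 38 mm long, 42 mm high, with green lamp and lead. Point: centre of the pocket floor, 22 mm above the bench (seated pack: centre 38 mm above the point); rim 11 mm wide, 36 mm above the bench. x along the longer side.
- holder_small_pocket (a point): ready holder for SMALL packs, fixed: galvanised tray on a plywood board with a cream-white stripe at both ends, no lamp; pocket 82 x 54 mm (x, y), 14 mm deep (5 mm of play round the foot), walls 4 mm thick. Point: centre of the pocket floor, 18 mm above the bench (seated pack: centre 38 mm above the point); wall tops 32 mm above the bench. x along the longer side.
- charger_large_pocket (a point): charger for LARGE packs, fixed: black housing, purple line round the rim, open pocket 102 x 64 mm (x, y), 14 mm deep (5 mm of play round the foot); at its +x end a vented lump 38 mm long, 42 mm high, with green lamp and lead. Point: centre of the pocket floor, 22 mm above the bench (seated pack: centre 38 mm above the point); rim 11 mm wide, 36 mm above the bench. x along the longer side.
- holder_large_pocket (a point): ready holder for LARGE packs, fixed: galvanised tray on a plywood board with a purple stripe at both ends, no lamp; pocket 102 x 64 mm (x, y), 14 mm deep (5 mm of play round the foot), walls 4 mm thick. Point: centre of the pocket floor, 18 mm above the bench (seated pack: centre 38 mm above the point); wall tops 32 mm above the bench. x along the longer side.
- mat: ribbed black rubber mat, 150 x 120 x 3 mm, fixed flat on the bench, empty at the start: free room to park a pack. Origin at the centre of its underside, on the bench (a pack standing on it has its centre 41 mm above the bench).
Not all that is in view belongs to the job. Leave any pink or yellow look-alike of the part that bears charged_large_center alone.

How it is judged:
By the outcome, as a careful person would: the job done as asked, in the order asked, and still so for the second after the job is handed in, with the robot touching nothing.
It also fails if it takes over 144 s, if anything falls off the work surface, if the arm or the gripper's body presses on something with over 40 N, if the wrist force passes 120 N, or if a joint passes its speed limit or range.

## Working session

There is one attempt and no reset: what is moved stays moved. The work goes in short steps, Python scripts to look and compute and a tool call to move; the robot and the scene stay as the last step left them, time stands still between calls to the robot, and variables do not carry over. Pictures are saved under pics/ and viewed, and the job is handed in when it is done.

Besides the shell and the picture viewer there is one more tool, called after "Request:" as name(argument=value, ...) on one line, values as JSON. servo_tool: Moves the arm, as the interface text tells. Its arguments: {"type":"object","properties":{"plan":{"type":"array"},"squeeze":{"type":"number"}},"required":["plan"]}

```bash
mkdir -p pics; python3 - <<'E'
from workcell import *
import cv2,numpy as np,pickle
s=state();print(s)
for n in("scene","top"):
    f=grab_frame(n);pickle.dump(f,open(n+".pkl","wb"))
    cv2.imwrite(f"pics/{n}0.png",cv2.cvtColor(f["color"],cv2.COLOR_RGB2BGR))
    R=cv2.Rodrigues(np.array(f["rvec"]))[0];print(n,f["fx"],f["cx"],f["cy"],f["dist_coeffs"],-R.T@np.array(f["tvec"]).ravel(),R)
E
```

```text
{'time_s': 0.0, 'qpos': array([ 7.14490265e+01,  1.83502420e+01,  8.97082915e+01, -7.47539724e-04,
        7.20430799e+01, -1.14602938e+00]), 'qvel': array([-0.02200025,  0.00079171,  0.04059444, -0.02339204, -0.00826675,
       -0.04510348]), 'effort': array([-6.54710075e-04, -4.12457263e+01, -2.31964964e+01,  7.26789027e-02,
        4.58249613e-02, -1.39063100e-04]), 'ee_pos': array([171.83470034, 548.17901397, 213.12153168]), 'ee_rot': array([-1.79898393e+02, -1.32176088e-03,  1.62595286e+02]), 'force': array([-0.79158721,  0.02331217, -0.24252667]), 'torque': array([-0.0238076 ,  0.03484232, -0.04237132]), 'gripper_width': 91.24204922889443}
scene 372.43720976087195 317.3084230076988 191.02189114823176 [-0.09000142  0.          0.          0.          0.        ] [1121.46837803  425.45452695  636.23303721] [[-0.51483721  0.85713364 -0.01626555]
 [ 0.49519853  0.28184606 -0.82179147]
 [-0.69980073 -0.43114351 -0.56955616]]
top 384.2964674488865 322.5103723687656 207.09814642067514 [-0.0033619  0.         0.         0.         0.       ] [ 266.95519342   -9.35595587 1245.4874724 ] [[-0.01432137 -0.9998968  -0.00113265]
 [-0.98858441  0.01432924 -0.14998509]
 [ 0.14998584 -0.00102827 -0.98868761]]
```

View pics/scene0.png

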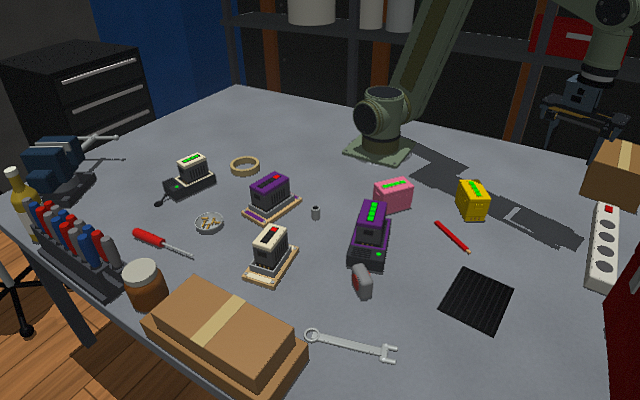

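View pics/top0.png

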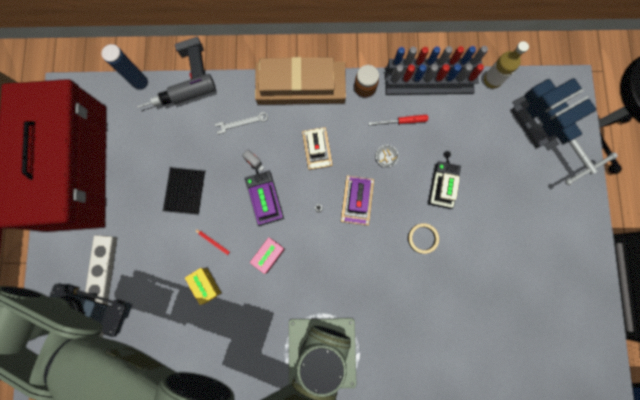

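```bash
cat > h.py <<'E'
import cv2,numpy as np,pickle
def load(n): return pickle.load(open(n+".pkl","rb"))
def cam(f):
    R=cv2.Rodrigues(np.array(f["rvec"]))[0];t=np.array(f["tvec"]).ravel()
    K=np.array([[f["fx"],0,f["cx"]],[0,f["fy"],f["cy"]],[0,0,1.]]);return R,t,K,np.array(f["dist_coeffs"])
def plane(f,uv,z):
    R,t,K,d=cam(f);n=cv2.undistortPoints(np.float64(uv).reshape(-1,1,2),K,d).reshape(-1,2)
    r=np.c_[n,np.ones(len(n))]@R; c=-R.T@t
    return c+r*((z-c[2])/r[:,2])[:,None]
def cloud(f):
    h,w=f["range_z"].shape;u,v=np.meshgrid(np.arange(w),np.arange(h))
    R,t,K,d=cam(f);n=cv2.undistortPoints(np.float64(np.c_[u.ravel(),v.ravel()]).reshape(-1,1,2),K,d).reshape(-1,2)
    Z=f["range_z"].ravel()[:,None]; return ((np.c_[n,np.ones(len(n))]*Z-t)@R).reshape(h,w,3)
def proj(f,P):
    R,t,K,d=cam(f);return cv2.projectPoints(np.float64(P).reshape(-1,1,3),np.array(f["rvec"]),np.array(f["tvec"]),K,d)[0].reshape(-1,2)
def crop(f,u0,v0,u1,v1,k,name):
    c=cv2.resize(f["color"][v0:v1,u0:u1],None,fx=k,fy=k,interpolation=cv2.INTER_CUBIC)
    cv2.imwrite("pics/"+name,cv2.cvtColor(c,cv2.COLOR_RGB2BGR))
E
python3 - <<'E'
from h import *
s=load("scene");t=load("top")
crop(s,140,130,420,310,2.8,"s_crop.png");crop(t,230,110,480,240,3.2,"t_crop.png")
for f in(s,t):
    C=cloud(f)
    print(np.isfinite(C).all())
    for u,v in ([(190,160),(270,178),(268,236),(374,212),(450,250)] if f is s else [(450,187),(358,190),(317,140),(263,197),(215,120)]):
        p=C[v-2:v+3,u-2:u+3].reshape(-1,3);print((u,v),p.mean(0).round(1),p[:,2].std().round(2))
E
```

```text
True
(190, 160) [ 508.  -392.4   97.7] 1.3
(270, 178) [ 490.8 -106.9  115.1] 106.38
(268, 236) [658.   11.2  95.4] 0.66
(374, 212) [469.7 178.4  99.1] 0.92
(450, 250) [395.5 356.9  -0.7] 1.21
True
(450, 187) [ 497.3 -399.5   98. ] 2.3
(358, 190) [ 492.8 -119.6   94.1] 1.64
(317, 140) [653.4   3.6  93.2] 2.32
(263, 197) [474.7 169.5  97.8] 2.79
(215, 120) [761.  350.7  -1.3] 2.94
```

View pics/s_crop.png

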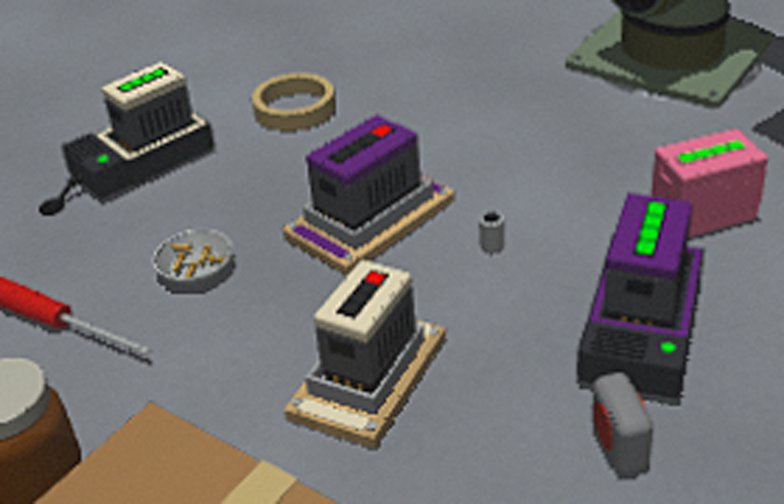

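View pics/t_crop.png

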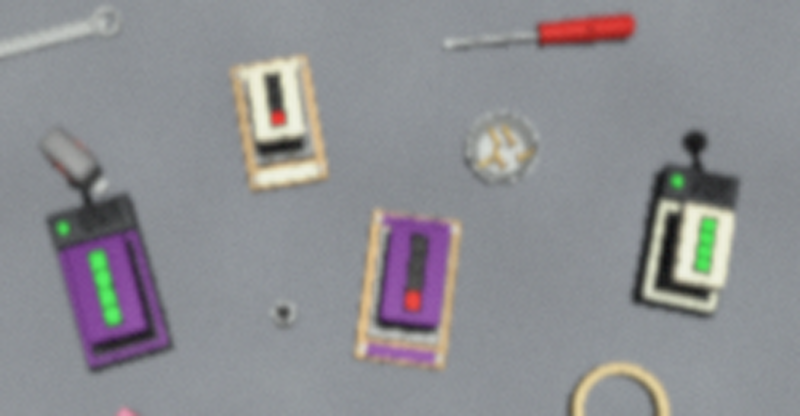

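```bash
cat >> h.py <<'E'
def rect(f,C,xy,z,tol=8,rad=75):
    m=(np.abs(C[...,2]-z)<tol)&(np.hypot(C[...,0]-xy[0],C[...,1]-xy[1])<rad)
    m=cv2.morphologyEx(m.astype(np.uint8),cv2.MORPH_CLOSE,np.ones((3,3)))
    n,l,st,_=cv2.connectedComponentsWithStats(m)
    i=1+np.argmax(st[1:,4]); m=l==i
    v,u=np.nonzero(m)
    p=plane(f,np.c_[u,v],z)[:,:2]
    # pixel-area footprint: corners too
    q=np.vstack([plane(f,np.c_[u+a,v+b],z)[:,:2] for a in(-.5,.5) for b in(-.5,.5)])
    (c,s,a)=cv2.minAreaRect(q.astype(np.float32))
    if s[0]<s[1]: a+=90; s=s[::-1]
    a=(a+90)%180-90
    cov=np.cov(p.T);w,V=np.linalg.eigh(cov);pa=np.degrees(np.arctan2(V[1,1],V[0,1]));pa=(pa+90)%180-90
    return np.round([*c,*s,a],1),"centroid",p.mean(0).round(1),"pca",round(pa,1),(np.sqrt(12*w[::-1])).round(1)
E
python3 - <<'E'
from h import *
for n in("scene","top"):
    f=load(n);C=cloud(f)
    for nm,xy,z in [("chS",(500,-398),98),("flL",(490,-115),94),("flS",(655,5),94),("chL",(472,173),98)]:
        print(n,nm,*rect(f,C,xy,z,tol=8))
E
```

```text
scene chS [ 505.  -391.5   82.8   68.5  -13.3] centroid [ 505.5 -391.2] pca -6.6 [77.2 57.9]
scene flL [ 483.7 -117.   104.4   69.1   -7.7] centroid [ 486.  -116.9] pca -7.9 [98.9 62.8]
scene flS [654.7  12.6  86.9  55.6   7. ] centroid [656.1  12.8] pca 8.4 [81.8 50.8]
scene chL [471.1 174.4 108.2  61.3  14.9] centroid [474.3 176. ] pca 13.7 [100.9  58.1]
top chS [ 497.9 -397.7   80.2   52.5  -11.8] centroid [ 497.7 -397.9] pca -11.3 [76.2 49. ]
top flL [ 475.4 -123.3   99.9   61.3   -8.5] centroid [ 475.2 -123.5] pca -8.2 [96.2 57.9]
top flS [647.9   7.8  80.9  51.    7.3] centroid [647.8   8.1] pca 7.5 [76.9 47.5]
top chL [464.9 170.3  99.8  61.8  14.8] centroid [464.5 170.2] pca 15.3 [96.2 58. ]
```

```bash
python3 - <<'E'
from h import *
for n in("scene","top"):
    f=load(n);C=cloud(f)
    for nm,xy,z in [("chS",(500,-398),98),("flL",(490,-115),94),("flS",(655,5),94),("chL",(472,173),98)]:
        for tol in (3,5): print(n,nm,*rect(f,C,xy,z,tol=tol))
# mat by darkness
for n,box in(("scene",(430,260,520,340)),("top",(158,162,212,220))):
    f=load(n);g=f["color"].max(2);m=np.zeros(g.shape,bool);u0,v0,u1,v1=box;m[v0:v1,u0:u1]=g[v0:v1,u0:u1]<60
    v,u=np.nonzero(m);p=plane(f,np.c_[u,v],3)[:,:2];print(n,"mat",cv2.minAreaRect(p.astype(np.float32)),p.mean(0))
E
```

```text
scene chS [ 503.7 -395.5   81.9   60.3  -13.4] centroid [ 503.3 -394.6] pca -10.1 [75.6 51.3]
scene chS [ 504.3 -393.9   82.8   61.6  -11.7] centroid [ 504.4 -393.7] pca -8.0 [76.8 52.9]
scene flL [ 481.8 -119.   100.9   64.6   -8.6] centroid [ 482.7 -119.4] pca -9.2 [94.3 57.1]
scene flL [ 482.8 -117.7  102.8   67.6   -7.7] centroid [ 484.2 -118. ] pca -8.1 [96.7 60.5]
scene flS [653.1  10.7  83.4  52.2   7. ] centroid [653.6  10.7] pca 7.0 [77.4 47.8]
scene flS [653.3  11.5  84.   53.8   7. ] centroid [654.6  11.7] pca 7.2 [79.1 49.3]
scene chL [468.6 173.6 103.2  60.9  14.8] centroid [471.7 175. ] pca 12.7 [95.7 57.7]
scene chL [469.7 174.  105.6  61.2  14.6] centroid [472.6 175.4] pca 12.9 [97.6 58.1]
top chS [ 497.8 -398.5   79.6   50.9  -11.8] centroid [ 498.  -398.5] pca -12.7 [74.5 46.1]
top chS [ 497.8 -398.2   80.2   51.5  -11.8] centroid [ 498.  -398.2] pca -11.7 [76.2 47.7]
top flL [ 475.8 -123.6   96.9   61.3   -8.9] centroid [ 475.5 -123.9] pca -8.2 [94.4 57.2]
top flL [ 475.8 -123.4   99.1   61.3   -8.5] centroid [ 475.6 -123.5] pca -8.7 [95.6 57.8]
top flS [648.9   7.9  78.1  50.2   7.3] centroid [649.   8.] pca 9.4 [74.3 46.6]
top flS [648.6   8.   79.5  51.    7.6] centroid [648.5   8. ] pca 8.4 [75.5 47.4]
top chL [465.1 170.7  98.1  61.   14.5] centroid [465.6 170.7] pca 15.5 [94.4 56.3]
top chL [465.1 170.5  99.3  61.2  14.9] centroid [464.9 170.5] pca 15.3 [95.8 57.4]
scene mat ((519.1941528320312, 447.38897705078125), (119.26054382324219, 152.45912170410156), 83.41751861572266) [524.2501037  448.33205964]
top mat ((518.2440185546875, 445.7491455078125), (114.76725769042969, 142.41885375976562), 83.44615936279297) [517.45717237 445.700202  ]
```

```bash
cat >> h.py <<'E'
def go(*targets):
    from workcell import state
    s=state();p=np.array(s["ee_pos"]);y=np.radians(s["ee_rot"][2])
    print("t",round(s["time_s"],2),"pos",p.round(1),"rot",np.round(s["ee_rot"],2),"F",np.round(s["force"],1),"w",round(s["gripper_width"],1),"q",np.round(s["qpos"],0))
    for T in targets:
        d=np.array(T[:3])-p;c,sn=np.cos(y),np.sin(y)
        dy=(T[3]-np.degrees(y)+180)%360-180
        print(T,"-> shift",np.round([c*d[0]+sn*d[1],sn*d[0]-c*d[1],-d[2]],1),"turn z",round(-np.radians(dy),3))
E
python3 -c "
from h import *
go((467,172,213,194.8),(467,172,48,194.8))"
```

```text
t 0.1 pos [171.9 548.3 213.2] rot [-179.91   -0.    162.59] F [-0.   0.2  0.4] w 91.1 q [71. 18. 90. -0. 72. -1.]
(467, 172, 213, 194.8) -> shift [-3.942e+02 -2.707e+02  2.000e-01] turn z -0.562
(467, 172, 48, 194.8) -> shift [-394.2 -270.7  165.2] turn z -0.562
```

Request:
servo_tool(plan=[[[-20,-14,0,0,0,-0.05,1],[-60,-41,0,0,0,-0.15,1],[-100,-68,0,0,0,-0.25,1],[-140,-96,0,0,0,-0.35,1],[-180,-123,0,0,0,-0.45,1],[-220,-151,0,0,0,-0.562,1],[-260,-178,0,0,0,-0.562,1],[-300,-206,0,0,0,-0.562,1],[-340,-233,0,0,0,-0.562,1],[-375,-257,0,0,0,-0.562,1],[-394,-271,0,0,0,-0.562,1],[-394,-271,0,0,0,-0.562,1],[-394,-271,0,0,0,-0.562,1],[-394,-271,0,0,0,-0.562,1],[-394,-271,0,0,0,-0.562,1]]], squeeze=25)

```text
time_s: 1.6
ee_pos: [466.2, 173.2, 213.9]
ee_rot: [180.0, -0.0, -165.1]
force: [0.7, 0.1, 0.3]
gripper_width: 91.3
```

```bash
python3 - <<'E'
from h import *
go((467,172,48,194.8))
from workcell import *
f=grab_frame("scene");pickle.dump(f,open("s1.pkl","wb"));crop(f,300,60,480,280,2.7,"s1.png")
E
```

```text
t 1.6 pos [466.2 173.2 213.9] rot [ 1.7998e+02 -2.0000e-02 -1.6511e+02] F [0.7 0.1 0.3] w 91.3 q [ 19.  11.  99.   0.  69. -86.]
(467, 172, 48, 194.8) -> shift [ -0.5  -1.4 165.9] turn z 0.002
```

View pics/s1.png

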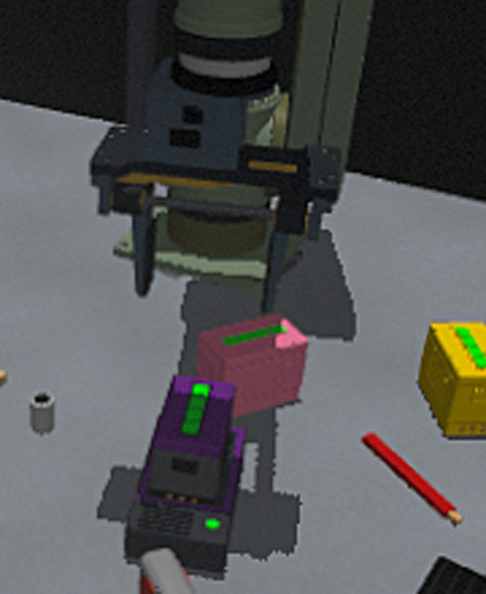

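Request:
servo_tool(plan=[[[0,-1,15,0,0,0,1],[0,-1,40,0,0,0,1],[0,-1,70,0,0,0,1],[0,-1,100,0,0,0,1],[0,-1,130,0,0,0,1],[0,-1,152,0,0,0,1],[0,-1,163,0,0,0,1],[0,-1,166,0,0,0,1],[0,-1,166,0,0,0,1],[0,-1,166,0,0,0,0.5],[0,-1,166,0,0,0,0.4],[0,-1,166,0,0,0,0.4],[0,-1,166,0,0,0,0.4],[0,-1,166,0,0,0,0.4],[0,-1,166,0,0,0,0.4]]])

```text
time_s: 3.15
ee_pos: [467.3, 172.0, 48.4]
ee_rot: [179.9, 0.1, -165.3]
force: [-1.2, 5.3, 4.1]
gripper_width: 58.1
```

```bash
python3 - <<'E'
from h import *
go((467,172,48,194.8))
E
```

```text
t 3.15 pos [467.3 172.   48.4] rot [ 1.7992e+02  6.0000e-02 -1.6526e+02] F [-1.2  5.3  4.1] w 58.1 q [ 19.  21. 113.   0.  46. -86.]
(467, 172, 48, 194.8) -> shift [0.3 0.  0.4] turn z -0.001
```

Request:
servo_tool(plan=[[[0,0,-3,0,0,0,0.3],[0,0,-10,0,0,0,0.3],[0,0,-20,0,0,0,0.3],[0,0,-35,0,0,0,0.3],[0,0,-50,0,0,0,0.3],[0,0,-65,0,0,0,0.3],[0,0,-78,0,0,0,0.3],[0,0,-80,0,0,0,0.3],[0,0,-80,0,0,0,0.3],[0,0,-80,0,0,0,0.3]]])

```text
time_s: 4.15
ee_pos: [466.5, 170.9, 127.3]
ee_rot: [-180.0, -0.1, -165.2]
force: [0.3, -0.5, -7.2]
gripper_width: 58.1
```

```bash
python3 - <<'E'
from h import *
go((518,446,130,104.8),(518,446,30,104.8))
E
```

```text
t 4.15 pos [466.5 170.9 127.3] rot [-1.7999e+02 -1.0000e-01 -1.6521e+02] F [ 0.3 -0.5 -7.2] w 58.1 q [ 19.  16. 107.  -0.  57. -86.]
(518, 446, 130, 104.8) -> shift [-120.   252.8   -2.7] turn z 1.571
(518, 446, 30, 104.8) -> shift [-120.   252.8   97.3] turn z 1.571
```

Request:
servo_tool(plan=[[[-5,10,-3,0,0,0.05,0.3],[-14,30,-3,0,0,0.16,0.3],[-24,50,-3,0,0,0.28,0.3],[-34,72,-3,0,0,0.4,0.3],[-44,94,-3,0,0,0.52,0.3],[-55,116,-3,0,0,0.64,0.3],[-66,138,-3,0,0,0.76,0.3],[-76,160,-3,0,0,0.88,0.3],[-86,180,-3,0,0,1.0,0.3],[-95,200,-3,0,0,1.12,0.3],[-103,218,-3,0,0,1.24,0.3],[-110,233,-3,0,0,1.36,0.3],[-116,245,-3,0,0,1.48,0.3],[-120,252,-3,0,0,1.571,0.3],[-120,253,-3,0,0,1.571,0.3],[-120,253,-3,0,0,1.571,0.3],[-120,253,-3,0,0,1.571,0.3]]])

```text
time_s: 5.85
ee_pos: [518.2, 445.7, 130.3]
ee_rot: [-179.9, 0.1, 104.8]
force: [-0.4, -0.2, -6.8]
gripper_width: 57.7
```

```bash
python3 - <<'E'
from h import *
go((518,446,30,104.8))
E
```

```text
t 5.85 pos [518.2 445.7 130.3] rot [-1.7991e+02  6.0000e-02  1.0485e+02] F [-0.4 -0.2 -6.8] w 57.7 q [40. 31. 81. -0. 68. 25.]
(518, 446, 30, 104.8) -> shift [ 4.000e-01 -1.000e-01  1.003e+02] turn z 0.001
```

Request:
servo_tool(plan=[[[0,0,12,0,0,0,0.3],[0,0,30,0,0,0,0.3],[0,0,50,0,0,0,0.3],[0,0,70,0,0,0,0.3],[0,0,85,0,0,0,0.3],[0,0,94,0,0,0,0.3],[0,0,97,0,0,0,0.3],[0,0,98,0,0,0,0.3],[0,0,99,0,0,0,0.3],[0,0,99.5,0,0,0,0.3],[0,0,100,0,0,0,0.3],[0,0,100,0,0,0,0.3]]])

```text
time_s: 7.05
ee_pos: [518.7, 446.6, 31.3]
ee_rot: [180.0, -0.0, 104.8]
force: [-0.1, 0.1, -7.6]
gripper_width: 58.0
```

```bash
python3 - <<'E'
from h import *
go((518,446,29,104.8))
E
```

```text
t 7.05 pos [518.7 446.6  31.3] rot [ 1.7997e+02 -2.0000e-02  1.0478e+02] F [-0.1  0.1 -7.6] w 58.0 q [40. 36. 87.  0. 57. 25.]
(518, 446, 29, 104.8) -> shift [-0.4 -0.8  2.3] turn z -0.0
```

Request:
servo_tool(plan=[[[0,0,0.7,0,0,0,0.3],[0,0,1.4,0,0,0,0.3],[0,0,2,0,0,0,0.3],[0,0,2,0,0,0,0.3],[0,0,2,0,0,0,0.3]]])

```text
time_s: 7.55
ee_pos: [518.6, 446.6, 29.5]
ee_rot: [180.0, -0.0, 104.8]
force: [-0.5, -0.3, -1.8]
gripper_width: 58.1
```

Request:
servo_tool(plan=[[[0,0,0.5,0,0,0,0.7],[0,0,0.5,0,0,0,1],[0,0,0,0,0,0,1],[0,0,0,0,0,0,1],[0,0,-10,0,0,0,1],[0,0,-30,0,0,0,1],[0,0,-60,0,0,0,1],[0,0,-95,0,0,0,1],[0,0,-130,0,0,0,1],[0,0,-150,0,0,0,1],[0,0,-155,0,0,0,1],[0,0,-155,0,0,0,1]]])

```text
time_s: 8.75
ee_pos: [518.7, 446.7, 185.0]
ee_rot: [179.9, -0.0, 104.8]
force: [0.0, -0.5, 0.2]
gripper_width: 91.2
```

```bash
python3 - <<'E'
from h import *
go((478,-121,190,171.5))
from workcell import *
for n in ("scene","top"):
    f=grab_frame(n);pickle.dump(f,open(n+"2.pkl","wb"));
    cv2.imwrite(f"pics/{n}2.png",cv2.cvtColor(f["color"],cv2.COLOR_RGB2BGR))
E
```

```text
t 8.75 pos [518.7 446.7 185. ] rot [ 1.7990e+02 -5.0000e-02  1.0479e+02] F [ 0.  -0.5  0.2] w 91.2 q [40. 29. 76.  0. 74. 25.]
(478, -121, 190, 171.5) -> shift [-538.5 -184.3   -5. ] turn z -1.164
```

View pics/top2.png

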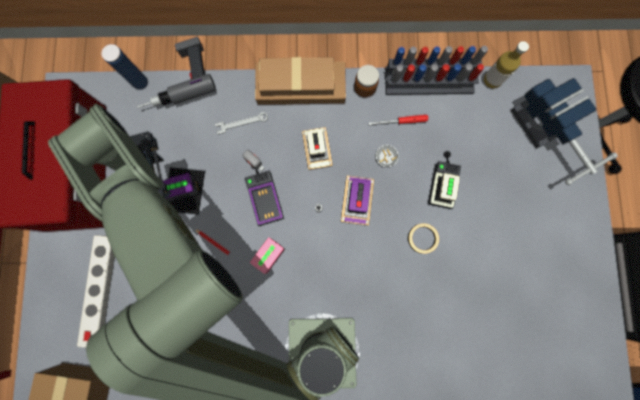

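View pics/scene2.png

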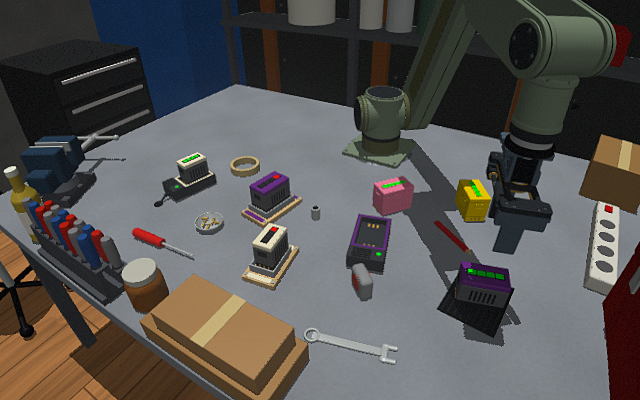

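Request:
servo_tool(plan=[[[-20,-7,-2,0,0,-0.05,1],[-60,-21,-5,0,0,-0.15,1],[-100,-34,-5,0,0,-0.25,1],[-140,-48,-5,0,0,-0.35,1],[-180,-62,-5,0,0,-0.45,1],[-220,-75,-5,0,0,-0.55,1],[-260,-89,-5,0,0,-0.65,1],[-300,-103,-5,0,0,-0.75,1],[-340,-116,-5,0,0,-0.85,1],[-380,-130,-5,0,0,-0.95,1],[-420,-144,-5,0,0,-1.05,1],[-460,-157,-5,0,0,-1.16,1],[-500,-171,-5,0,0,-1.164,1],[-525,-180,-5,0,0,-1.164,1],[-538,-184,-5,0,0,-1.164,1],[-538,-184,-5,0,0,-1.164,1],[-538,-184,-5,0,0,-1.164,1]]])

```text
time_s: 10.55
ee_pos: [477.7, -119.7, 188.3]
ee_rot: [179.9, -0.1, 171.5]
force: [0.7, 0.3, 0.0]
gripper_width: 90.7
```

```bash
python3 - <<'E'
from h import *
go((478,-121,44,171.5))
from workcell import *
for n in ("scene","top"):
    f=grab_frame(n);pickle.dump(f,open(n+"3.pkl","wb"));
    cv2.imwrite(f"pics/{n}3.png",cv2.cvtColor(f["color"],cv2.COLOR_RGB2BGR))
    C=cloud(f)
    for tol in (3,5,8): print(n,*rect(f,C,(519,447),79,tol=tol))
E
```

```text
t 10.55 pos [ 477.7 -119.7  188.3] rot [ 1.7994e+02 -8.0000e-02  1.7147e+02] F [0.7 0.3 0. ] w 90.7 q [-15.  12. 102.   0.  66. -97.]
(478, -121, 44, 171.5) -> shift [ -0.5  -1.2 144.3] turn z -0.0
scene [522.2 446.5  97.8  62.9 -74.5] centroid [523.1 446.9] pca -74.7 [95.6 58.2]
scene [522.9 446.9  97.8  65.2 -75.1] centroid [524.1 447.1] pca -74.6 [96.1 60.2]
scene [525.3 446.8  99.4  69.1 -74.5] centroid [525.5 447.1] pca -75.2 [96.8 62.9]
top [517.3 444.2  99.5  62.1 -75.1] centroid [516.9 444.8] pca -74.4 [94.3 56.5]
top [517.3 444.2  99.5  62.1 -75.1] centroid [517.2 444.5] pca -75.5 [96.  57.4]
top [517.2 443.5 100.9  62.6 -75.1] centroid [517. 444.] pca -75.2 [96.9 58.6]
```

View pics/top3.png

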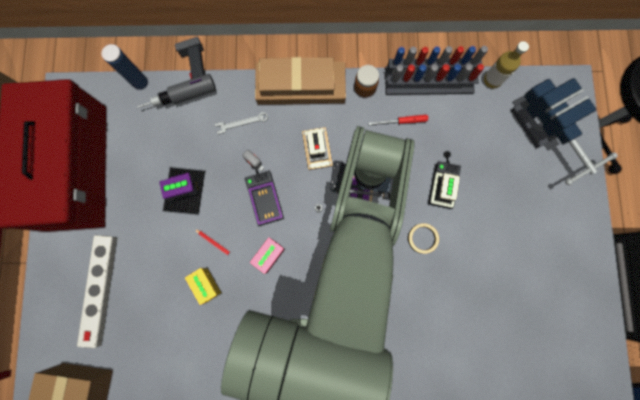

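```bash
python3 - <<'E'
from h import *
t=load("top3");s=load("scene3")
crop(t,235,140,295,235,6,"t3c.png");crop(s,335,200,405,310,5,"s3c.png")
for f,box in((t,(240,170,292,230)),(s,(340,210,395,275))):
    hsv=cv2.cvtColor(f["color"],cv2.COLOR_RGB2HSV);u0,v0,u1,v1=box
    m=cv2.inRange(hsv,(125,80,50),(160,255,255));mm=np.zeros_like(m);mm[v0:v1,u0:u1]=m[v0:v1,u0:u1]
    v,u=np.nonzero(mm)
    q=np.vstack([plane(f,np.c_[u+a,v+b],36)[:,:2] for a in(-.5,.5) for b in(-.5,.5)]).astype(np.float32)
    print(len(u),cv2.minAreaRect(q),q.mean(0))
E
python3 -c "
import cv2,numpy as np
a=cv2.imread('pics/t3c.png');b=cv2.imread('pics/s3c.png');H=570
cv2.imwrite('pics/c3.png',np.hstack([x[:H] if x.shape[0]>=H else np.pad(x,((0,H-x.shape[0]),(0,0),(0,0))) for x in (a,b)]))"
```

```text
313 ((467.9031982421875, 172.60202026367188), (128.07867431640625, 85.8598403930664), 15.992082595825195) [470.36026 173.4935 ]
329 ((472.5821533203125, 175.8494873046875), (138.13943481445312, 85.7026138305664), 16.033000946044922) [468.8679  175.91107]
```

View pics/c3.png

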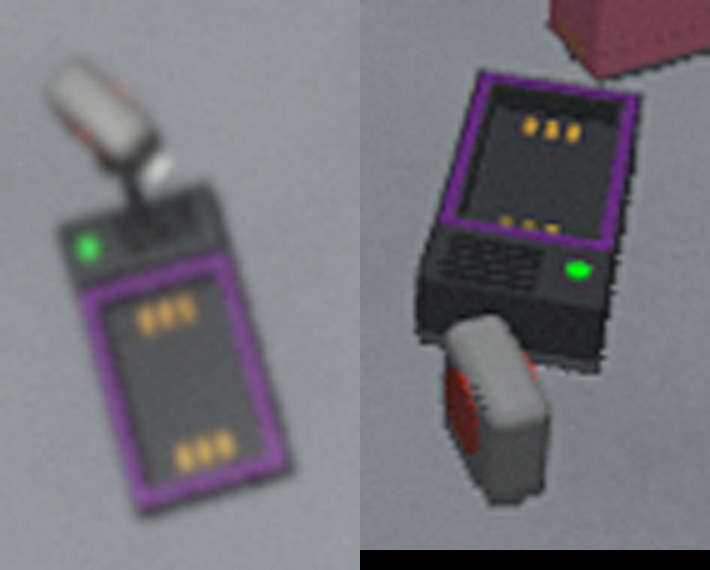

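```bash
cat >> h.py <<'E'
def fillrect(f,box,lo,hi,z,lo2=None):
    hsv=cv2.cvtColor(f["color"],cv2.COLOR_RGB2HSV);u0,v0,u1,v1=box
    m=cv2.inRange(hsv,lo,hi);mm=np.zeros_like(m);mm[v0:v1,u0:u1]=m[v0:v1,u0:u1]
    mm=cv2.morphologyEx(mm,cv2.MORPH_CLOSE,np.ones((3,3)))
    cs,_=cv2.findContours(mm,cv2.RETR_EXTERNAL,cv2.CHAIN_APPROX_NONE);c=max(cs,key=cv2.contourArea)
    k=np.zeros_like(m);cv2.drawContours(k,[c],-1,1,-1)
    k=cv2.morphologyEx(k,cv2.MORPH_OPEN,np.ones((7,7)))
    v,u=np.nonzero(k);p=plane(f,np.c_[u,v],z)[:,:2]
    w,V=np.linalg.eigh(np.cov(p.T));pa=np.degrees(np.arctan2(V[1,1],V[0,1]))
    return p.mean(0).round(1),round((pa+90)%180-90,1),np.sqrt(12*w[::-1]).round(1)
E
python3 - <<'E'
from h import *
t=load("top3");s=load("scene3")
for f,box in((t,(240,170,292,230)),(s,(340,210,395,275))):
    print(*fillrect(f,box,(125,80,40),(160,255,255),36))
    hsv=cv2.cvtColor(f["color"],cv2.COLOR_RGB2HSV);m=cv2.inRange(hsv,(8,100,90),(30,255,255));u0,v0,u1,v1=box
    k=np.zeros_like(m);k[v0:v1,u0:u1]=m[v0:v1,u0:u1];v,u=np.nonzero(k);q=plane(f,np.c_[u,v],22)[:,:2]
    a=q[:,0]>q[:,0].mean(); print(len(u),q[a].mean(0),q[~a].mean(0),(q[a].mean(0)+q[~a].mean(0))/2)
E
```

```text
[467.6 172.6] 15.7 [121.   80.1]
44 [505.1314312  184.46646488] [429.59111372 162.78212252] [467.36127246 173.6242937 ]
[468.8 175.2] 16.8 [118.3  82.1]
42 [499.02177216 183.12588209] [428.82776976 163.50513742] [463.92477096 173.31550976]
```

Request:
servo_tool(plan=[[[0,-1,15,0,0,0,1],[0.5,-1.4,40,0,0,0,1],[0.5,-1.4,70,0,0,0,1],[0.5,-1.4,100,0,0,0,1],[0.5,-1.4,125,0,0,0,1],[0.5,-1.4,138,0,0,0,1],[0.5,-1.4,143,0,0,0,1],[0.5,-1.4,144,0,0,0,1],[0.5,-1.4,144,0,0,0,1],[0.5,-1.4,144,0,0,0,0.5],[0.5,-1.4,144,0,0,0,0.4],[0.5,-1.4,144,0,0,0,0.3],[0.5,-1.4,144,0,0,0,0.3],[0.5,-1.4,144,0,0,0,0.3],[0.5,-1.4,144,0,0,0,0.3]]])

```text
time_s: 12.15
ee_pos: [477.3, -122.2, 45.1]
ee_rot: [-180.0, 0.0, 171.5]
force: [-0.2, -2.0, 1.7]
gripper_width: 58.2
```

```bash
python3 - <<'E'
from h import *
go((477,-121,140,171.5),(468,175.3,140,195.8))
E
```

```text
t 12.15 pos [ 477.3 -122.2   45.1] rot [-1.7999e+02  2.0000e-02  1.7148e+02] F [-0.2 -2.   1.7] w 58.2 q [-16.  21. 114.  -0.  45. -97.]
(477, -121, 140, 171.5) -> shift [  0.5   1.1 -94.9] turn z -0.0
(468, 175.3, 140, 195.8) -> shift [ 53.3 292.8 -94.9] turn z -0.425
```

Request:
servo_tool(plan=[[[0,0,-3,0,0,0,0.3],[0,0,-10,0,0,0,0.3],[0,0,-25,0,0,0,0.3],[0,0,-45,0,0,0,0.3],[2,8,-65,0,0,-0.02,0.3],[5,25,-82,0,0,-0.05,0.3],[8,45,-92,0,0,-0.08,0.3],[12,67,-95,0,0,-0.11,0.3],[16,90,-95,0,0,-0.14,0.3],[20,113,-95,0,0,-0.18,0.3],[24,136,-95,0,0,-0.22,0.3],[29,160,-95,0,0,-0.26,0.3],[33,184,-95,0,0,-0.3,0.3],[38,208,-95,0,0,-0.34,0.3],[42,232,-95,0,0,-0.38,0.3],[46,254,-95,0,0,-0.41,0.3],[50,274,-95,0,0,-0.425,0.3],[52,288,-95,0,0,-0.425,0.3],[53,293,-95,0,0,-0.425,0.3],[53,293,-95,0,0,-0.425,0.3]]])

```text
time_s: 14.15
ee_pos: [468.0, 175.8, 139.7]
ee_rot: [-180.0, -0.0, -164.1]
force: [0.4, -0.2, -7.4]
gripper_width: 58.2
```

```bash
python3 - <<'E'
from h import *
go((468.4,175.4,49,195.8))
E
```

```text
t 14.15 pos [468.  175.8 139.7] rot [-1.7998e+02 -4.0000e-02 -1.6413e+02] F [ 0.4 -0.2 -7.4] w 58.2 q [ 19.  15. 106.  -0.  59. -87.]
(468.4, 175.4, 49, 195.8) -> shift [-0.3 -0.5 90.7] turn z 0.001
```

Request:
servo_tool(plan=[[[0,0,10,0,0,0,0.3],[0,0,28,0,0,0,0.3],[0,-0.5,46,0,0,0,0.3],[0,-0.5,60,0,0,0,0.3],[0,-0.5,68,0,0,0,0.3],[0,-0.5,72,0,0,0,0.3],[0,-0.5,75,0,0,0,0.3],[0,-0.5,78,0,0,0,0.3],[0,-0.5,80,0,0,0,0.3],[0,-0.5,80,0,0,0,0.3]]])

```text
time_s: 15.15
ee_pos: [468.4, 175.2, 60.0]
ee_rot: [180.0, 0.0, -164.2]
force: [-0.9, 0.3, -6.8]
gripper_width: 58.0
```

Request:
servo_tool(plan=[[[0,0,2,0,0,0,0.3],[0,0,4,0,0,0,0.3],[0,0,6,0,0,0,0.3],[0,0,8,0,0,0,0.3],[0,0,9.5,0,0,0,0.3],[0,0,10.5,0,0,0,0.3],[0,0,11,0,0,0,0.3],[0,0,11,0,0,0,0.3],[0,0,11,0,0,0,0.3]]])

```text
time_s: 16.05
ee_pos: [468.3, 175.2, 49.2]
ee_rot: [180.0, 0.0, -164.2]
force: [-1.1, 0.4, -3.2]
gripper_width: 58.0
```

Request:
servo_tool(plan=[[[0,0,0.6,0,0,0,0.3],[0,0,0.8,0,0,0,0.3],[0,0,0.8,0,0,0,0.7],[0,0,0.5,0,0,0,1],[0,0,0,0,0,0,1],[0,0,-5,0,0,0,1],[0,0,-20,0,0,0,1],[0,0,-45,0,0,0,1],[0,0,-75,0,0,0,1],[0,0,-92,0,0,0,1],[0,0,-95,0,0,0,1],[0,0,-95,0,0,0,1]]])

```text
time_s: 17.25
ee_pos: [468.5, 175.3, 144.2]
ee_rot: [180.0, 0.1, -164.2]
force: [-0.3, 0.1, -0.3]
gripper_width: 91.4
```

```bash
python3 - <<'E'
from h import *
go((518.6,446.6,145,104.8))
from workcell import *
f=grab_frame("top");pickle.dump(f,open("top4.pkl","wb"));crop(f,230,120,480,240,3.2,"t4.png")
f=grab_frame("scene");pickle.dump(f,open("scene4.pkl","wb"));crop(f,140,130,420,310,2.8,"s4.png")
E
```

```text
t 17.25 pos [468.5 175.3 144.2] rot [ 1.7999e+02  6.0000e-02 -1.6418e+02] F [-0.3  0.1 -0.3] w 91.4 q [ 19.  15. 105.   0.  60. -87.]
(518.6, 446.6, 145, 104.8) -> shift [-122.2  247.4   -0.8] turn z 1.589
```

View pics/s4.png

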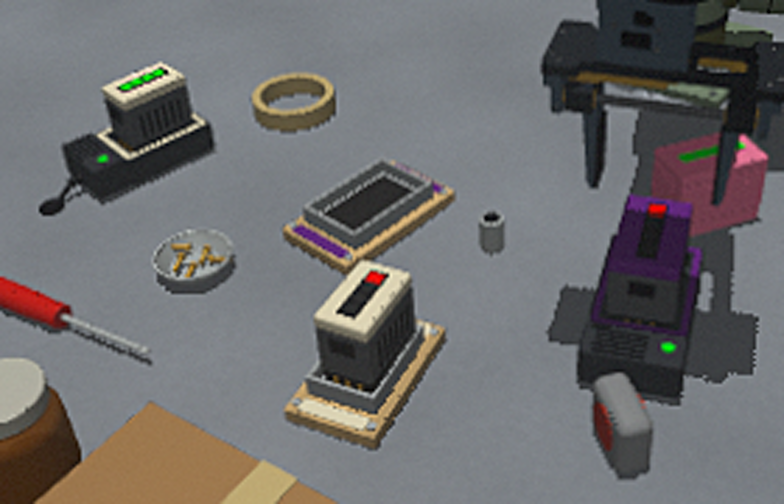

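View pics/t4.png

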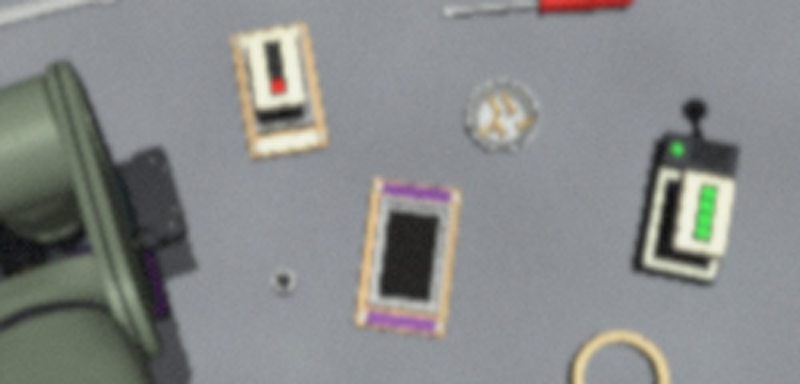

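```bash
python3 - <<'E'
from h import *
for n,box in(("top4",(335,165,385,235)),("scene4",(235,180,310,230))):
    f=load(n);C=cloud(f);u0,v0,u1,v1=box
    P=C[v0:v1,u0:u1].reshape(-1,3);col=f["color"][v0:v1,u0:u1].reshape(-1,3)
    hsv=cv2.cvtColor(f["color"],cv2.COLOR_RGB2HSV)[v0:v1,u0:u1].reshape(-1,3)
    vv,uu=np.mgrid[v0:v1,u0:u1];uv=np.c_[uu.ravel(),vv.ravel()]
    pur=(hsv[:,0]>125)&(hsv[:,0]<160)&(hsv[:,1]>80)&(hsv[:,2]>50)
    print(n,"stripe z",np.median(P[pur,2]),pur.sum())
    q=plane(f,uv[pur],np.median(P[pur,2]))[:,:2];a=q[:,0]>q[:,0].mean();A,B=q[a].mean(0),q[~a].mean(0)
    print(" stripes",A,B,(A+B)/2,np.degrees(np.arctan2(*(A-B)[::-1])))
    dark=col.max(1)<70;
    q=plane(f,uv[dark],18)[:,:2];k=np.hypot(*(q-np.median(q,0)).T)<70;q=q[k];print(" floor",q.mean(0),np.median(P[dark][k][:,2]),cv2.minAreaRect(q.astype(np.float32)))
    pd=np.zeros(f["color"].shape[:2],np.uint8)
    print(" walltop pts",((np.abs(P[:,2]-32)<4)).sum(), P[np.abs(P[:,2]-32)<4][:,:2].mean(0),cv2.minAreaRect(P[np.abs(P[:,2]-32)<3][:,:2].astype(np.float32)))
    b=(P[:,2]>7)&(P[:,2]<40)
    print(" board",b.sum(),np.percentile(P[b][:,2],[10,30,50,70,90]).round(1),cv2.minAreaRect(P[b][:,:2].astype(np.float32)))
E
```

```text
top4 stripe z 14.329737996037593 95
 stripes [ 543.16456697 -134.93628832] [ 409.73970729 -114.12529153] [ 476.45213713 -124.53078992] -8.865300439607898
 floor [ 476.50059746 -123.63893257] 18.170279114286487 ((476.9501953125, -123.64823913574219), (47.03177261352539, 82.46198272705078), 81.55140686035156)
 walltop pts 141 [ 473.47621295 -125.74600382] ((475.07171630859375, -124.01374816894531), (71.85565948486328, 110.29801940917969), 81.64598083496094)
 board 1318 [12.2 14.9 16.9 19.2 28.8] ((502.3148498535156, -131.54315185546875), (110.23326873779297, 220.2149200439453), 73.25477600097656)
scene4 stripe z 16.041223146819913 73
 stripes [ 543.78219777 -131.38038466] [414.83153462 -83.44867894] [ 479.3068662 -107.4145318] -20.390390855981437
 floor [ 472.16094906 -128.14825228] 18.851787383634775 ((475.2980041503906, -114.05024719238281), (106.88897705078125, 118.07061767578125), 81.28511047363281)
 walltop pts 218 [ 483.19725537 -121.33196959] ((475.663818359375, -122.87562561035156), (78.04035949707031, 112.91315460205078), 81.04720306396484)
 board 1260 [12.8 16.1 18.1 21.7 30.8] ((476.63409423828125, -121.555908203125), (94.06990051269531, 156.2486114501953), 81.06511688232422)
```

Request:
servo_tool(plan=[[[-8,15,0,0,0,0.1,1],[-22,45,-1,0,0,0.24,1],[-38,78,-1,0,0,0.38,1],[-55,111,-1,0,0,0.52,1],[-71,144,-1,0,0,0.66,1],[-87,177,-1,0,0,0.8,1],[-102,207,-1,0,0,0.94,1],[-114,231,-1,0,0,1.08,1],[-120,243,-1,0,0,1.22,1],[-122,247,-1,0,0,1.36,1],[-122,247,-1,0,0,1.5,1],[-122,247,-1,0,0,1.589,1],[-122,247,-1,0,0,1.589,1],[-122,247,-1,0,0,1.589,1]]])

```text
time_s: 18.75
ee_pos: [518.1, 445.8, 143.7]
ee_rot: [-179.9, 0.1, 104.9]
force: [0.1, 0.1, 1.0]
gripper_width: 91.8
```

```bash
python3 - <<'E'
from h import *
go((518.6,446.6,29.5,104.8))
E
```

```text
t 18.75 pos [518.1 445.8 143.7] rot [-1.7989e+02  5.0000e-02  1.0489e+02] F [0.1 0.1 1. ] w 91.8 q [40. 31. 80.  0. 70. 25.]
(518.6, 446.6, 29.5, 104.8) -> shift [  0.7   0.7 114.2] turn z 0.002
```

Request:
servo_tool(plan=[[[0.5,0.5,12,0,0,0,1],[0.5,0.5,35,0,0,0,1],[0.5,0.5,62,0,0,0,1],[0.5,0.5,88,0,0,0,1],[0.5,0.5,106,0,0,0,1],[0.5,0.5,113,0,0,0,1],[0.5,0.5,114,0,0,0,1],[0.5,0.5,114,0,0,0,1],[0.5,0.5,114,0,0,0,0.5],[0.5,0.5,114,0,0,0,0.4],[0.5,0.5,114,0,0,0,0.3],[0.5,0.5,114,0,0,0,0.3],[0.5,0.5,114,0,0,0,0.3],[0.5,0.5,114,0,0,0,0.3]]])

```text
time_s: 20.15
ee_pos: [518.6, 446.8, 31.3]
ee_rot: [-180.0, -0.0, 104.8]
force: [-1.9, -1.3, 1.2]
gripper_width: 57.5
```

```bash
python3 - <<'E'
from h import *
go((477.9,-121.8,130,171.2))
E
```

```text
t 20.15 pos [518.6 446.8  31.3] rot [-1.8000e+02 -1.0000e-02  1.0478e+02] F [-1.9 -1.3  1.2] w 57.5 q [40. 36. 87.  0. 57. 25.]
(477.9, -121.8, 130, 171.2) -> shift [-539.4 -184.4  -98.7] turn z -1.159
```

Request:
servo_tool(plan=[[[0,0,-4,0,0,0,0.3],[0,0,-15,0,0,0,0.3],[0,0,-32,0,0,0,0.3],[-5,-2,-55,0,0,-0.02,0.3],[-20,-7,-80,0,0,-0.06,0.3],[-45,-15,-102,0,0,-0.12,0.3],[-75,-26,-118,0,0,-0.19,0.3],[-107,-36,-124,0,0,-0.26,0.3],[-140,-48,-124,0,0,-0.33,0.3],[-174,-59,-124,0,0,-0.4,0.3],[-208,-71,-124,0,0,-0.48,0.3],[-242,-83,-124,0,0,-0.56,0.3],[-276,-94,-124,0,0,-0.64,0.3],[-310,-106,-124,0,0,-0.72,0.3],[-344,-118,-124,0,0,-0.8,0.3],[-378,-129,-124,0,0,-0.88,0.3],[-410,-140,-124,0,0,-0.95,0.3],[-440,-150,-124,0,0,-1.02,0.3],[-466,-159,-124,0,0,-1.08,0.3],[-488,-167,-124,0,0,-1.12,0.3]]])

```text
time_s: 22.15
ee_pos: [481.2, -69.3, 155.1]
ee_rot: [-180.0, -0.0, 169.0]
force: [0.2, -0.5, -6.8]
gripper_width: 57.8
```

```bash
python3 - <<'E'
from h import *
go((477.9,-121.8,100,171.2))
E
```

```text
t 22.15 pos [481.2 -69.3 155.1] rot [-1.7999e+02 -1.0000e-02  1.6902e+02] F [ 0.2 -0.5 -6.8] w 57.8 q [-10.  13. 106.  -0.  61. -89.]
(477.9, -121.8, 100, 171.2) -> shift [ -6.8 -52.2  55.1] turn z -0.038
```

Request:
servo_tool(plan=[[[-2,-18,0,0,0,-0.015,0.3],[-5,-34,5,0,0,-0.03,0.3],[-6.5,-46,15,0,0,-0.038,0.3],[-6.5,-52,30,0,0,-0.038,0.3],[-6.5,-52,45,0,0,-0.038,0.3],[-6.5,-52,53,0,0,-0.038,0.3],[-6.5,-52,55,0,0,-0.038,0.3],[-6.5,-52,55,0,0,-0.038,0.3],[-6.5,-52,55,0,0,-0.038,0.3]]])

```text
time_s: 23.05
ee_pos: [478.8, -120.0, 100.6]
ee_rot: [-180.0, 0.1, 171.2]
force: [-0.4, 0.5, -6.6]
gripper_width: 58.3
```

```bash
python3 - <<'E'
from h import *
go((477.9,-121.8,46.3,171.2))
E
```

```text
t 23.05 pos [ 478.8 -120.   100.6] rot [-1.7999e+02  9.0000e-02  1.7115e+02] F [-0.4  0.5 -6.6] w 58.3 q [-15.  17. 110.   0.  53. -97.]
(477.9, -121.8, 46.3, 171.2) -> shift [ 0.6 -1.9 54.3] turn z -0.001
```

Request:
servo_tool(plan=[[[0.5,-1,6,0,0,0,0.3],[0.5,-1.6,16,0,0,0,0.3],[0.5,-1.6,27,0,0,0,0.3],[0.5,-1.6,34,0,0,0,0.3],[0.5,-1.6,38,0,0,0,0.3],[0.5,-1.6,41,0,0,0,0.3],[0.5,-1.6,43,0,0,0,0.3],[0.5,-1.6,44,0,0,0,0.3],[0.5,-1.6,44,0,0,0,0.3]]])

```text
time_s: 23.95
ee_pos: [477.6, -121.5, 56.0]
ee_rot: [180.0, 0.0, 171.1]
force: [0.6, 0.8, -6.7]
gripper_width: 58.1
```

Underside is below the wall tops with no contact; continuing down.

Request:
servo_tool(plan=[[[0,0,2,0,0,0,0.3],[0,0,4,0,0,0,0.3],[0,0,6,0,0,0,0.3],[0,0,7.5,0,0,0,0.3],[0,0,8.7,0,0,0,0.3],[0,0,9.5,0,0,0,0.3],[0,0,10,0,0,0,0.3],[0,0,10,0,0,0,0.3]]])

```text
time_s: 24.75
ee_pos: [477.5, -121.5, 46.3]
ee_rot: [180.0, 0.0, 171.1]
force: [0.2, 0.3, -1.3]
gripper_width: 58.1
```

Request:
servo_tool(plan=[[[0,0,0.5,0,0,0,0.3],[0,0,0.5,0,0,0,0.7],[0,0,0.3,0,0,0,1],[0,0,0,0,0,0,1],[0,0,-5,0,0,0,1],[0,0,-20,0,0,0,1],[0,0,-45,0,0,0,1],[0,0,-75,0,0,0,1],[0,0,-98,0,0,0,1],[0,0,-104,0,0,0,1],[0,0,-104,0,0,0,1]]])

```text
time_s: 25.85
ee_pos: [477.9, -121.6, 150.7]
ee_rot: [-180.0, 0.1, 171.1]
force: [-0.7, 0.3, 0.1]
gripper_width: 91.3
```

```bash
python3 - <<'E'
from h import *
go((499.3,-395.7,150,168.2))
from workcell import *
f=grab_frame("scene");pickle.dump(f,open("scene5.pkl","wb"));crop(f,140,130,420,310,2.8,"s5.png")
E
```

```text
t 25.85 pos [ 477.9 -121.6  150.7] rot [-1.7999e+02  1.2000e-01  1.7113e+02] F [-0.7  0.3  0.1] w 91.3 q [-16.  14. 106.   0.  60. -97.]
(499.3, -395.7, 150, 168.2) -> shift [ -63.3 -267.5    0.7] turn z 0.051
```

View pics/s5.png

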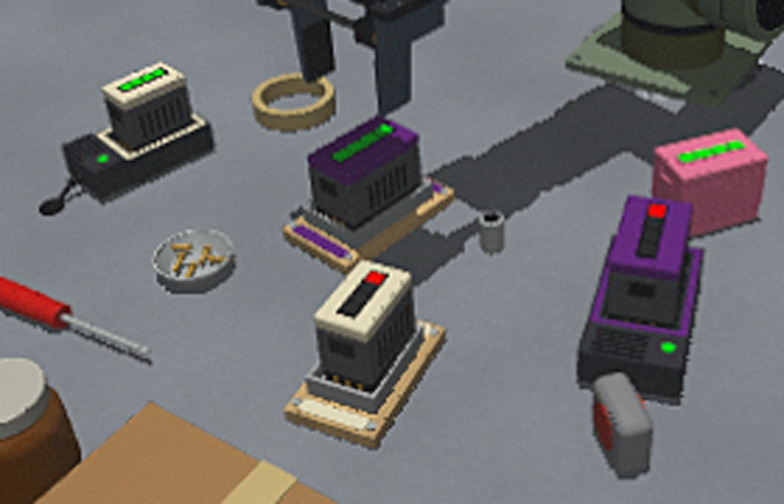

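Request:
servo_tool(plan=[[[-5,-20,0,0,0,0.01,1],[-14,-60,0,0,0,0.02,1],[-24,-100,0,0,0,0.03,1],[-33,-140,0,0,0,0.04,1],[-43,-180,0,0,0,0.05,1],[-52,-220,0,0,0,0.05,1],[-60,-252,0,0,0,0.05,1],[-63,-267,0,0,0,0.05,1],[-63,-267,0,0,0,0.05,1],[-63,-267,0,0,0,0.05,1],[-63,-267,0,0,0,0.05,1]]])

```text
time_s: 27.0
ee_pos: [498.4, -393.2, 149.7]
ee_rot: [179.9, -0.1, 168.3]
force: [0.2, 1.0, 0.1]
gripper_width: 91.0
```

```bash
python3 - <<'E'
from h import *
go((499.3,-395.7,49,168.2))
E
```

```text
t 27.0 pos [ 498.4 -393.2  149.7] rot [ 1.7993e+02 -6.0000e-02  1.6834e+02] F [0.2 1.  0.1] w 91.0 q [ -39.   26.   87.    0.   67. -118.]
(499.3, -395.7, 49, 168.2) -> shift [ -1.4  -2.3 100.7] turn z 0.002
```

Request:
servo_tool(plan=[[[-1.4,-2,12,0,0,0,1],[-1.4,-2,35,0,0,0,1],[-1.4,-2,60,0,0,0,1],[-1.4,-2,82,0,0,0,1],[-1.4,-2,96,0,0,0,1],[-1.4,-2,100,0,0,0,1],[-1.4,-2,100,0,0,0,1],[-1.4,-2,100,0,0,0,0.5],[-1.4,-2,100,0,0,0,0.35],[-1.4,-2,100,0,0,0,0.25],[-1.4,-2,100,0,0,0,0.25],[-1.4,-2,100,0,0,0,0.25],[-1.4,-2,100,0,0,0,0.25],[-1.4,-2,100,0,0,0,0.25]]], squeeze=20)

```text
time_s: 28.4
ee_pos: [499.6, -397.6, 50.1]
ee_rot: [-180.0, 0.0, 168.3]
force: [-0.3, -1.2, 1.0]
gripper_width: 47.7
```

```bash
python3 - <<'E'
from h import *
go((499.3,-395.7,49,168.2),(480,0,160,140),(518.6,446.6,160,104.8))
E
```

```text
t 28.4 pos [ 499.6 -397.6   50.1] rot [-1.7998e+02  2.0000e-02  1.6826e+02] F [-0.3 -1.2  1. ] w 47.7 q [ -40.   32.   93.   -0.   55. -118.]
(499.3, -395.7, 49, 168.2) -> shift [0.7 1.8 1.1] turn z 0.001
(480, 0, 160, 140) -> shift [ 100.1  385.3 -109.9] turn z 0.493
(518.6, 446.6, 160, 104.8) -> shift [ 153.1  830.4 -109.9] turn z 1.108
```

```bash
python3 - <<'E'
from h import *
go((518.6,446.6,160,173.4))
E
```

```text
t 28.4 pos [ 499.6 -397.6   50.1] rot [-1.7998e+02  2.0000e-02  1.6826e+02] F [-0.3 -1.2  1. ] w 47.7 q [ -40.   32.   93.   -0.   55. -118.]
(518.6, 446.6, 160, 173.4) -> shift [ 153.1  830.4 -109.9] turn z -0.09
```

Request:
servo_tool(plan=[[[0,0,-4,0,0,0,0.25],[0,0,-14,0,0,0,0.25],[0,0,-30,0,0,0,0.25],[0,0,-50,0,0,0,0.25],[2,10,-72,0,0,0,0.25],[6,30,-92,0,0,0,0.25],[11,58,-105,0,0,0,0.25],[17,92,-110,0,0,0,0.25],[24,130,-110,0,0,0,0.25],[31,168,-110,0,0,0,0.25],[38,206,-110,0,0,0,0.25],[45,244,-110,0,0,0,0.25],[52,282,-110,0,0,0,0.25],[59,320,-110,0,0,0,0.25],[66,358,-110,0,0,0,0.25],[73,396,-110,0,0,0,0.25],[80,434,-110,0,0,0,0.25],[87,472,-110,0,0,0,0.25],[94,508,-110,0,0,0,0.25],[99,536,-110,0,0,0,0.25]]])

```text
time_s: 30.4
ee_pos: [511.2, 149.8, 160.5]
ee_rot: [180.0, 0.0, 168.3]
force: [1.2, -0.3, -2.5]
gripper_width: 48.1
```

```bash
python3 - <<'E'
from h import *
go((518.6,446.6,160,173.4),(518.6,446.6,80,173.4))
E
```

```text
t 30.4 pos [511.2 149.8 160.5] rot [1.7996e+02 1.0000e-02 1.6833e+02] F [ 1.2 -0.3 -2.5] w 48.1 q [ 15.  17. 100.   0.  63. -63.]
(518.6, 446.6, 160, 173.4) -> shift [ 52.7 292.2   0.5] turn z -0.088
(518.6, 446.6, 80, 173.4) -> shift [ 52.7 292.2  80.5] turn z -0.088
```

Request:
servo_tool(plan=[[[6,35,0,0,0,-0.02,0.25],[13,72,0,0,0,-0.03,0.25],[20,110,0,0,0,-0.04,0.25],[27,148,0,0,0,-0.05,0.25],[33,186,2,0,0,-0.06,0.25],[40,222,8,0,0,-0.07,0.25],[46,254,20,0,0,-0.08,0.25],[50,278,38,0,0,-0.088,0.25],[53,290,58,0,0,-0.088,0.25],[53,292,78,0,0,-0.088,0.25],[53,292,95,0,0,-0.088,0.25],[53,292,108,0,0,-0.088,0.25],[53,292,116,0,0,-0.088,0.25],[53,292,120,0,0,-0.088,0.25],[53,292,122,0,0,-0.088,0.25],[53,292,122,0,0,-0.088,0.25]]])

```text
time_s: 32.0
ee_pos: [519.4, 444.4, 38.5]
ee_rot: [180.0, 0.0, 173.3]
force: [0.5, -0.0, -3.1]
gripper_width: 48.1
```

Request:
servo_tool(plan=[[[0,0,2,0,0,0,0.25],[0,0,4,0,0,0,0.25],[0,0,5.5,0,0,0,0.25],[0,0,6.5,0,0,0,0.25],[0,0,7,0,0,0,0.25],[0,0,7,0,0,0,0.25]]])

```text
time_s: 32.6
ee_pos: [519.1, 444.3, 31.1]
ee_rot: [180.0, 0.0, 173.3]
force: [-0.9, -0.3, -1.7]
gripper_width: 48.2
```

Request:
servo_tool(plan=[[[0,0,0.4,0,0,0,0.25],[0,0,0.6,0,0,0,0.25],[0,0,0.6,0,0,0,0.6],[0,0,0.4,0,0,0,1],[0,0,0,0,0,0,1],[0,0,-5,0,0,0,1],[0,0,-20,0,0,0,1],[0,0,-45,0,0,0,1],[0,0,-80,0,0,0,1],[0,0,-112,0,0,0,1],[0,0,-119,0,0,0,1],[0,0,-119,0,0,0,1]]])

```text
time_s: 33.8
ee_pos: [519.8, 444.9, 152.4]
ee_rot: [179.8, 0.2, 173.3]
force: [0.1, -0.4, -0.4]
gripper_width: 91.7
```

```bash
python3 - <<'E'
from h import *
go((649.9,10.5,150,187.4))
E
```

```text
t 33.8 pos [519.8 444.9 152.4] rot [1.7981e+02 1.7000e-01 1.7331e+02] F [ 0.1 -0.4 -0.4] w 91.7 q [ 40.  30.  79.   0.  70. -44.]
(649.9, 10.5, 150, 187.4) -> shift [-179.8 -416.3    2.4] turn z -0.246
```

Request:
servo_tool(plan=[[[-8,-18,0,0,0,-0.02,1],[-23,-53,0,0,0,-0.04,1],[-39,-90,1,0,0,-0.06,1],[-55,-127,1,0,0,-0.08,1],[-71,-164,1,0,0,-0.1,1],[-87,-201,2,0,0,-0.13,1],[-103,-238,2,0,0,-0.16,1],[-119,-275,2,0,0,-0.19,1],[-135,-312,2,0,0,-0.22,1],[-151,-349,2,0,0,-0.246,1],[-165,-382,2,0,0,-0.246,1],[-176,-406,2,0,0,-0.246,1],[-180,-416,2,0,0,-0.246,1],[-180,-416,2,0,0,-0.246,1],[-180,-416,2,0,0,-0.246,1]]])

```text
time_s: 35.3
ee_pos: [648.6, 11.2, 147.1]
ee_rot: [179.9, -0.1, -172.6]
force: [0.1, -0.0, 0.3]
gripper_width: 91.3
```

```bash
python3 - <<'E'
from h import *
go((649.9,10.5,45.5,187.4))
from workcell import *
for n in ("scene","top"):
    f=grab_frame(n);pickle.dump(f,open(n+"6.pkl","wb"));C=cloud(f)
    for tol in (3,5): print(n,*rect(f,C,(519,445),79,tol=tol))
f=load("top6");crop(f,410,135,480,225,6,"t6c.png")
g=load("scene6");crop(g,140,140,230,220,4,"s6c.png")
for f,box in((f,(428,170,465,210)),(g,(175,155,220,195))):
    print(*fillrect(f,box,(15,12,120),(45,120,255),36))
E
python3 -c "
import cv2,numpy as np
a=cv2.imread('pics/t6c.png');b=cv2.imread('pics/s6c.png');H=540
cv2.imwrite('pics/c6.png',np.hstack([np.pad(x,((0,H-x.shape[0]),(0,0),(0,0))) for x in (a,b)]))"
```

```text
t 35.3 pos [648.6  11.2 147.1] rot [ 1.7993e+02 -1.0000e-01 -1.7258e+02] F [ 0.1 -0.   0.3] w 91.3 q [ -0.  28.  85.   0.  68. -97.]
(649.9, 10.5, 45.5, 187.4) -> shift [ -1.2  -0.9 101.6] turn z 0.0
scene [523.2 443.9  81.2  50.2  -5.7] centroid [523.8 444. ] pca -6.6 [75.7 46.6]
scene [524.3 443.7  83.4  50.2  -5.8] centroid [525.2 443.8] pca -5.5 [78.3 47.3]
top [518.  441.6  77.6  50.7  -5.7] centroid [518.1 441. ] pca -6.1 [73.8 45.6]
top [517.6 441.   78.5  51.5  -6.7] centroid [517.8 441.2] pca -6.6 [74.3 47.6]
[ 501.8 -402.2] -11.8 [103.3  74.5]
[ 501.6 -402.6] 1.9 [94.5 70.3]
```

View pics/c6.png

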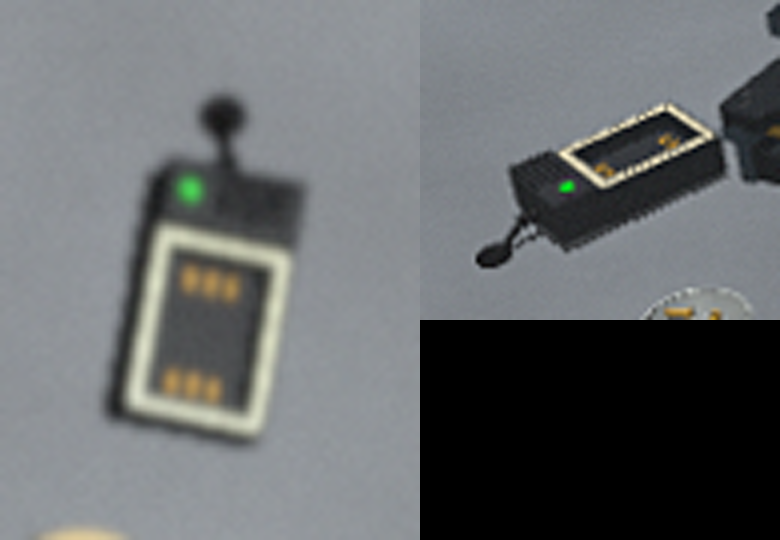

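```bash
python3 - <<'E'
from h import *
for n,box in(("top6",(428,170,465,210)),("scene6",(170,160,220,195))):
    f=load(n);u0,v0,u1,v1=box
    hsv=cv2.cvtColor(f["color"],cv2.COLOR_RGB2HSV);m=cv2.inRange(hsv,(8,110,70),(28,255,255))
    k=np.zeros_like(m);k[v0:v1,u0:u1]=m[v0:v1,u0:u1];v,u=np.nonzero(k);q=plane(f,np.c_[u,v],22)[:,:2]
    a=q[:,0]>q[:,0].mean(); A,B=q[a].mean(0),q[~a].mean(0);print(n,len(u),A,B,(A+B)/2,np.degrees(np.arctan2(*(A-B)[::-1])))
    m=cv2.inRange(hsv,(15,12,130),(45,120,255));k=np.zeros_like(m);k[v0:v1,u0:u1]=m[v0:v1,u0:u1];v,u=np.nonzero(k)
    C=cloud(f)[v,u];ok=np.abs(C[:,2]-36)<8;q=plane(f,np.c_[u,v],36)[ok,:2];print(ok.sum(),cv2.minAreaRect(q.astype(np.float32)),q.mean(0))
E
```

```text
top6 35 [ 529.87530982 -409.49171922] [ 474.28395233 -394.1833007 ] [ 502.07963108 -401.83750996] -15.396175236402932
318 ((502.01953125, -402.4421081542969), (75.50948333740234, 103.82591247558594), 76.45938110351562) [ 502.5914306  -402.65601921]
scene6 19 [ 524.77683815 -416.65279208] [ 470.34466558 -401.60154784] [ 497.56075186 -409.12716996] -15.456853651727368
131 ((499.88067626953125, -402.68115234375), (73.10469818115234, 100.86299133300781), 75.76167297363281) [ 499.91754287 -401.26620805]
```

```bash
python3 - <<'E'
from h import *
for n in("top6","scene6"):
    f=load(n);C=cloud(f)
    for nm,xy,z in (("flL",(468,175),98),("chL",(477,-121),94)):
        for tol in(3,5):print(n,nm,*rect(f,C,xy,z,tol=tol))
E
```

```text
top6 flL [466.9 172.5  98.7  60.6  16.4] centroid [467.  172.2] pca 16.2 [92.7 56.2]
top6 flL [466.9 172.4  99.3  61.4  15.5] centroid [466.6 172.4] pca 15.2 [95.3 57.5]
top6 chL [ 475.8 -122.5   98.9   61.2   -8.9] centroid [ 475.6 -122.8] pca -10.0 [95.3 56.3]
top6 chL [ 475.5 -122.4   99.4   61.2   -8.9] centroid [ 475.4 -122.8] pca -9.1 [95.6 57.2]
scene6 flL [470.7 175.6 103.9  60.5  16. ] centroid [473.4 177. ] pca 14.5 [96.2 57.7]
scene6 flL [471.6 176.  105.6  60.8  16.2] centroid [474.3 177.4] pca 14.6 [98.7 57.5]
scene6 chL [ 490.7 -120.3   69.2   35.3  -83. ] centroid [ 490.9 -119.4] pca -76.8 [60.9 30.3]
scene6 chL [ 490.5 -119.2   71.5   35.3  -83. ] centroid [ 490.9 -118.4] pca -78.7 [63.2 30.5]
```

Request:
servo_tool(plan=[[[-1.5,-1.3,12,0,0,0,1],[-1.5,-1.3,35,0,0,0,1],[-1.5,-1.3,60,0,0,0,1],[-1.5,-1.3,82,0,0,0,1],[-1.5,-1.3,96,0,0,0,1],[-1.5,-1.3,101,0,0,0,1],[-1.5,-1.3,101,0,0,0,1],[-1.5,-1.3,101,0,0,0,0.5],[-1.5,-1.3,101,0,0,0,0.35],[-1.5,-1.3,101,0,0,0,0.25],[-1.5,-1.3,101,0,0,0,0.25],[-1.5,-1.3,101,0,0,0,0.25],[-1.5,-1.3,101,0,0,0,0.25],[-1.5,-1.3,101,0,0,0,0.25]]])

```text
time_s: 36.8
ee_pos: [651.1, 9.3, 47.1]
ee_rot: [180.0, 0.0, -172.6]
force: [-0.3, 0.8, 1.9]
gripper_width: 47.8
```

```bash
python3 - <<'E'
from h import *
go((650.3,9.8,46,187.4),(503.3,-402,150,166.7))
E
```

```text
t 36.8 pos [651.1   9.3  47.1] rot [ 1.7998e+02  1.0000e-02 -1.7261e+02] F [-0.3  0.8  1.9] w 47.8 q [ -0.  33.  91.   0.  56. -98.]
(650.3, 9.8, 46, 187.4) -> shift [0.7 0.6 1.1] turn z -0.0
(503.3, -402, 150, 166.7) -> shift [ 199.5 -388.9 -102.9] turn z 0.361
```

Request:
servo_tool(plan=[[[0,0,-4,0,0,0,0.25],[0,0,-14,0,0,0,0.25],[0,0,-30,0,0,0,0.25],[2,-4,-50,0,0,0.01,0.25],[8,-15,-70,0,0,0.02,0.25],[18,-35,-88,0,0,0.04,0.25],[32,-62,-99,0,0,0.07,0.25],[48,-93,-103,0,0,0.1,0.25],[65,-127,-103,0,0,0.13,0.25],[82,-161,-103,0,0,0.16,0.25],[99,-195,-103,0,0,0.19,0.25],[116,-229,-103,0,0,0.22,0.25],[133,-263,-103,0,0,0.25,0.25],[150,-296,-103,0,0,0.28,0.25],[166,-326,-103,0,0,0.31,0.25],[180,-353,-103,0,0,0.34,0.25],[191,-374,-103,0,0,0.36,0.25],[197,-386,-103,0,0,0.361,0.25],[198.7,-389,-103,0,0,0.361,0.25],[198.7,-389,-103,0,0,0.361,0.25]]])

```text
time_s: 38.8
ee_pos: [504.1, -401.9, 149.9]
ee_rot: [180.0, -0.0, 166.7]
force: [0.1, 0.1, -2.9]
gripper_width: 47.8
```

```bash
python3 - <<'E'
from h import *
go((504.1,-402,51,166.7))
E
```

```text
t 38.8 pos [ 504.1 -401.9  149.9] rot [ 1.7995e+02 -2.0000e-02  1.6671e+02] F [ 0.1  0.1 -2.9] w 47.8 q [ -40.   27.   85.    0.   68. -116.]
(504.1, -402, 51, 166.7) -> shift [-0.  -0.1 98.9] turn z 0.0
```

Request:
servo_tool(plan=[[[0,0,10,0,0,0,0.25],[0,0,28,0,0,0,0.25],[0,0,48,0,0,0,0.25],[0,0,64,0,0,0,0.25],[0,0,75,0,0,0,0.25],[0,0,80,0,0,0,0.25],[0,0,83,0,0,0,0.25],[0,0,86,0,0,0,0.25],[0,0,88,0,0,0,0.25],[0,0,89,0,0,0,0.25],[0,0,89,0,0,0,0.25]]])

```text
time_s: 39.9
ee_pos: [504.2, -402.4, 61.1]
ee_rot: [-180.0, 0.0, 166.7]
force: [-0.5, 0.1, -4.0]
gripper_width: 47.9
```

```bash
python3 - <<'E'
from h import *
go((504.1,-402,51,166.7))
E
```

```text
t 39.9 pos [ 504.2 -402.4   61.1] rot [-1.8000e+02  2.0000e-02  1.6671e+02] F [-0.5  0.1 -4. ] w 47.9 q [ -40.   31.   92.    0.   57. -116.]
(504.1, -402, 51, 166.7) -> shift [ 0.2  0.3 10.1] turn z 0.0
```

Request:
servo_tool(plan=[[[0,0,2,0,0,0,0.25],[0,0,4,0,0,0,0.25],[0,0,6,0,0,0,0.25],[0,0,8,0,0,0,0.25],[0,0,9,0,0,0,0.25],[0,0,9.7,0,0,0,0.25],[0,0,10.2,0,0,0,0.25],[0,0,10.2,0,0,0,0.25]]])

```text
time_s: 40.7
ee_pos: [504.1, -402.2, 51.2]
ee_rot: [180.0, 0.0, 166.7]
force: [-1.8, 1.1, 0.6]
gripper_width: 48.1
```

Request:
servo_tool(plan=[[[0,0,0.2,0,0,0,0.6],[0,0,0,0,0,0,1],[0,0,0,0,0,0,1],[0,0,-5,0,0,0,1],[0,0,-20,0,0,0,1],[0,0,-45,0,0,0,1],[0,0,-80,0,0,0,1],[0,0,-104,0,0,0,1],[0,0,-109,0,0,0,1],[0,0,-109,0,0,0,1]]])

```text
time_s: 41.7
ee_pos: [504.4, -402.5, 160.5]
ee_rot: [-180.0, 0.1, 166.7]
force: [-0.2, 0.4, -0.1]
gripper_width: 91.9
```

```bash
python3 - <<'E'
from h import *
go((519.1,444.3,160,173.3))
from workcell import *
f=grab_frame("scene");pickle.dump(f,open("scene7.pkl","wb"));crop(f,140,130,420,310,2.8,"s7.png")
t=grab_frame("top");pickle.dump(t,open("top7.pkl","wb"));crop(t,290,105,350,180,7,"t7.png")
hs=cv2.cvtColor(t["color"],cv2.COLOR_RGB2HSV)
C=cloud(t);u0,v0,u1,v1=295,115,342,178
P=C[v0:v1,u0:u1].reshape(-1,3);h=hs[v0:v1,u0:u1].reshape(-1,3);vv,uu=np.mgrid[v0:v1,u0:u1];uv=np.c_[uu.ravel(),vv.ravel()]
dark=h[:,2]<75;q=plane(t,uv[dark],18)[:,:2];k=np.hypot(*(q-np.median(q,0)).T)<60;print("floor",cv2.minAreaRect(q[k].astype(np.float32)),q[k].mean(0))
w=np.abs(P[:,2]-32)<3;print("walls",w.sum(),cv2.minAreaRect(plane(t,uv[w],32)[:,:2].astype(np.float32)))
# cream stripes: low-saturation bright warm at board level
E
```

```text
t 41.7 pos [ 504.4 -402.5  160.5] rot [-1.7996e+02  1.0000e-01  1.6672e+02] F [-0.2  0.4 -0.1] w 91.9 q [ -40.   27.   85.    0.   69. -116.]
(519.1, 444.3, 160, 173.3) -> shift [1.802e+02 8.275e+02 5.000e-01] turn z -0.115
floor ((654.2278442382812, 5.857189178466797), (63.68619918823242, 37.9139404296875), 9.132210731506348) [654.36087847   5.72775257]
walls 91 ((652.1758422851562, 5.911876678466797), (90.82682037353516, 61.8347053527832), 9.014230728149414)
```

View pics/s7.png

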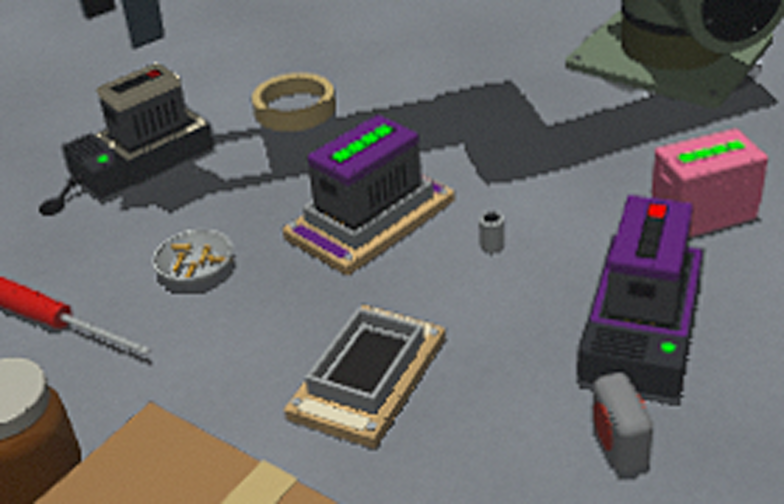

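View pics/t7.png

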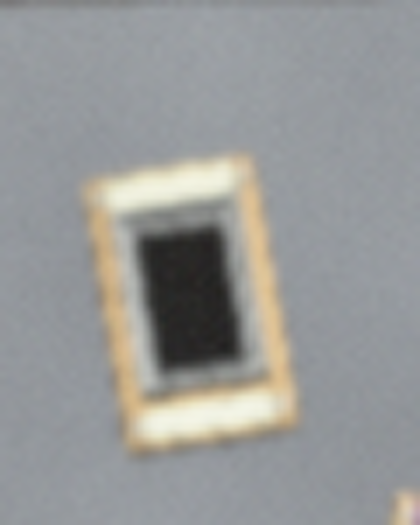

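```bash
python3 - <<'E'
from h import *
for n,box in (("top7",(295,115,342,178)),("scene7",(238,235,302,292))):
    t=load(n);hs=cv2.cvtColor(t["color"],cv2.COLOR_RGB2HSV);C=cloud(t);u0,v0,u1,v1=box
    vv,uu=np.mgrid[v0:v1,u0:u1];uv=np.c_[uu.ravel(),vv.ravel()];h=hs[v0:v1,u0:u1].reshape(-1,3);P=C[v0:v1,u0:u1].reshape(-1,3)
    m=(h[:,2]>200)&(h[:,0]<45)&(h[:,0]>12)&(h[:,1]>12)&(h[:,1]<60)
    q=plane(t,uv[m],15)[:,:2];a=q[:,0]>655;A,B=q[a].mean(0),q[~a].mean(0);print(n,m.sum(),a.sum(),A,B,(A+B)/2,np.degrees(np.arctan2(*(A-B)[::-1])))
    o=(h[:,0]>8)&(h[:,0]<45)&(h[:,1]>40)|m
    print("board",cv2.minAreaRect(plane(t,uv[o],15)[:,:2].astype(np.float32)))
    w=(np.abs(P[:,2]-32)<3);print("walls",w.sum(),cv2.minAreaRect(plane(t,uv[w],32)[:,:2].astype(np.float32)))
E
```

```text
top7 217 105 [710.23898418  10.92623118] [600.539246    -2.88135193] [655.38911509   4.02243962] 7.1739254929345195
board ((652.800048828125, 5.493560791015625), (136.1614990234375, 83.86665344238281), 8.726304054260254)
walls 91 ((652.1758422851562, 5.911876678466797), (90.82682037353516, 61.8347053527832), 9.014230728149414)
scene7 112 101 [710.24231295  15.17637913] [591.36703129   5.25457428] [650.80467212  10.2154767 ] 4.771075833914066
board ((658.1433715820312, 11.019939422607422), (143.5284881591797, 87.20714569091797), 8.372090339660645)
walls 258 ((654.5053100585938, 7.490329742431641), (95.1989517211914, 65.16231536865234), 8.588048934936523)
```

Request:
servo_tool(plan=[[[4,18,0,0,0,-0.01,1],[12,55,0,0,0,-0.02,1],[21,98,0,0,0,-0.03,1],[31,142,0,0,0,-0.04,1],[41,187,0,0,0,-0.05,1],[51,232,0,0,0,-0.06,1],[60,277,0,0,0,-0.07,1],[70,322,0,0,0,-0.08,1],[80,367,0,0,0,-0.09,1],[90,412,0,0,0,-0.1,1],[100,457,0,0,0,-0.115,1],[109,502,0,0,0,-0.115,1],[119,547,0,0,0,-0.115,1],[129,592,0,0,0,-0.115,1],[139,637,0,0,0,-0.115,1],[149,682,0,0,0,-0.115,1],[158,725,0,0,0,-0.115,1],[167,765,0,0,0,-0.115,1],[175,800,0,0,0,-0.115,1],[179,820,0,0,0,-0.115,1]]])

```text
time_s: 43.8
ee_pos: [515.8, 439.9, 157.9]
ee_rot: [-179.9, -0.2, 173.5]
force: [-0.5, -0.1, 0.1]
gripper_width: 91.4
```

```bash
python3 - <<'E'
from h import *
go((519.1,444.3,30.8,173.3))
E
```

```text
t 43.8 pos [515.8 439.9 157.9] rot [-1.7994e+02 -1.5000e-01  1.7348e+02] F [-0.5 -0.1  0.1] w 91.4 q [ 39.  30.  79.   0.  71. -44.]
(519.1, 444.3, 30.8, 173.3) -> shift [ -2.8   4.7 127.1] turn z 0.003
```

Request:
servo_tool(plan=[[[-2.8,4.7,5,0,0,0,1],[-2.8,4.7,25,0,0,0,1],[-2.8,4.7,50,0,0,0,1],[-2.8,4.7,78,0,0,0,1],[-2.8,4.7,105,0,0,0,1],[-2.8,4.7,121,0,0,0,1],[-2.8,4.7,126.5,0,0,0,1],[-2.8,4.7,126.5,0,0,0,1],[-2.8,4.7,126.5,0,0,0,0.5],[-2.8,4.7,126.5,0,0,0,0.35],[-2.8,4.7,126.5,0,0,0,0.25],[-2.8,4.7,126.5,0,0,0,0.25],[-2.8,4.7,126.5,0,0,0,0.25],[-2.8,4.7,126.5,0,0,0,0.25]]])

```text
time_s: 45.2
ee_pos: [521.9, 441.9, 33.7]
ee_rot: [179.9, 0.0, 173.3]
force: [-0.1, 1.1, -0.3]
gripper_width: 47.6
```

```bash
python3 - <<'E'
from h import *
go((519.1,444.3,30.8,173.3),(654.3,7.6,130,188.8))
E
```

```text
t 45.2 pos [521.9 441.9  33.7] rot [1.7991e+02 4.0000e-02 1.7330e+02] F [-0.1  1.1 -0.3] w 47.6 q [ 39.  36.  87.   0.  57. -44.]
(519.1, 444.3, 30.8, 173.3) -> shift [3.1 2.1 2.9] turn z 0.0
(654.3, 7.6, 130, 188.8) -> shift [-182.2 -415.9  -96.3] turn z -0.271
```

Request:
servo_tool(plan=[[[0,0,-4,0,0,0,0.25],[0,0,-14,0,0,0,0.25],[-2,-4,-30,0,0,0,0.25],[-7,-15,-50,0,0,-0.01,0.25],[-16,-35,-70,0,0,-0.03,0.25],[-28,-63,-86,0,0,-0.05,0.25],[-43,-96,-96,0,0,-0.08,0.25],[-59,-132,-100,0,0,-0.1,0.25],[-75,-168,-100,0,0,-0.12,0.25],[-91,-204,-100,0,0,-0.14,0.25],[-107,-240,-100,0,0,-0.16,0.25],[-123,-276,-100,0,0,-0.19,0.25],[-139,-312,-100,0,0,-0.22,0.25],[-154,-346,-100,0,0,-0.25,0.25],[-167,-376,-100,0,0,-0.271,0.25],[-178,-399,-98,0,0,-0.271,0.25],[-184,-412,-92,0,0,-0.271,0.25],[-184.6,-415,-80,0,0,-0.271,0.25],[-184.6,-415,-65,0,0,-0.271,0.25],[-184.6,-415,-60,0,0,-0.271,0.25]]])

```text
time_s: 47.2
ee_pos: [654.7, 8.6, 91.0]
ee_rot: [179.9, -0.3, -171.1]
force: [-0.6, -0.2, -3.3]
gripper_width: 48.0
```

Request:
servo_tool(plan=[[[0,0,0,0,0,0,0.25],[0,0,0,0,0,0,0.25],[0,0,0,0,0,0,0.25]]])

```text
time_s: 47.5
ee_pos: [657.0, 8.2, 94.0]
ee_rot: [-180.0, 0.1, -171.1]
force: [0.1, 0.0, -2.5]
gripper_width: 47.8
```

```bash
python3 - <<'E'
from h import *
go((656.8,8,48.7,188.8))
from workcell import *
f=grab_frame("scene");pickle.dump(f,open("scene8.pkl","wb"));crop(f,220,170,320,300,4.5,"s8.png")
E
```

```text
t 47.5 pos [657.    8.2  94. ] rot [-1.8000e+02  8.0000e-02 -1.7112e+02] F [ 0.1  0.  -2.5] w 47.8 q [ -0.  31.  88.   0.  62. -99.]
(656.8, 8, 48.7, 188.8) -> shift [ 0.2 -0.1 45.3] turn z 0.001
```

View pics/s8.png

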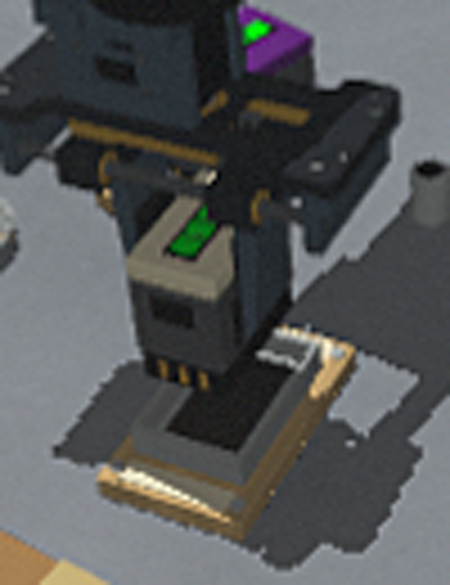

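Request:
servo_tool(plan=[[[0,0,6,0,0,0,0.25],[0,0,16,0,0,0,0.25],[0,0,24,0,0,0,0.25],[0,0,28,0,0,0,0.25],[0,0,31,0,0,0,0.25],[0,0,34,0,0,0,0.25],[0,0,36,0,0,0,0.25],[0,0,36,0,0,0,0.25],[0,0,36,0,0,0,0.25]]])

```text
time_s: 48.45
ee_pos: [656.8, 7.6, 57.5]
ee_rot: [180.0, 0.0, -171.2]
force: [-0.9, 0.1, -1.7]
gripper_width: 48.0
```

Request:
servo_tool(plan=[[[0,0,2,0,0,0,0.25],[0,0,4,0,0,0,0.25],[0,0,5.5,0,0,0,0.25],[0,0,7,0,0,0,0.25],[0,0,8,0,0,0,0.25],[0,0,8.6,0,0,0,0.25],[0,0,8.6,0,0,0,0.25]]])

```text
time_s: 49.15
ee_pos: [656.6, 7.6, 48.7]
ee_rot: [180.0, 0.0, -171.2]
force: [0.2, 0.5, -1.9]
gripper_width: 47.9
```

Request:
servo_tool(plan=[[[0,0,0.5,0,0,0,0.25],[0,0,1,0,0,0,0.25],[0,0,1,0,0,0,0.25],[0,0,1,0,0,0,0.25]]])

```text
time_s: 49.55
ee_pos: [656.7, 7.6, 48.6]
ee_rot: [-180.0, 0.0, -171.2]
force: [-2.7, 0.7, 5.6]
gripper_width: 48.1
```

Firm floor contact (5.6 N). Releasing and backing up.

Request:
servo_tool(plan=[[[0,0,0,0,0,0,0.6],[0,0,-0.5,0,0,0,1],[0,0,-0.5,0,0,0,1],[0,0,-5,0,0,0,1],[0,0,-20,0,0,0,1],[0,0,-45,0,0,0,1],[0,0,-75,0,0,0,1],[0,0,-110,0,0,0,1],[10,30,-140,0,0,0,1],[30,70,-150,0,0,0,1],[60,110,-150,0,0,0,1],[90,150,-150,0,0,0,1],[120,190,-150,0,0,0,1],[150,230,-150,0,0,0,1],[170,260,-150,0,0,0,1],[180,275,-150,0,0,0,1],[180,275,-150,0,0,0,1],[180,275,-150,0,0,0,1]]])

```text
time_s: 51.35
ee_pos: [436.8, 251.7, 198.0]
ee_rot: [-180.0, 0.1, -171.1]
force: [0.5, 0.2, 0.0]
gripper_width: 91.2
```

```bash
python3 - <<'E'
from h import *
go((500,300,200,180))
from workcell import *
for n in ("scene","top"):
    f=grab_frame(n);pickle.dump(f,open(n+"9.pkl","wb"))
    if n=="scene": crop(f,140,130,420,310,2.8,"s9.png")
    else: crop(f,230,110,480,240,3.2,"t9.png")
    C=cloud(f)
    for nm,xy,z in (("flL",(468,175),98),("chL",(477,-121),94),("flS",(503,-402),98),("chS",(654,8),94)):
        try:
            r=rect(f,C,xy,z,tol=5,rad=60);print(n,nm,*r)
            m=(np.hypot(C[...,0]-r[0][0],C[...,1]-r[0][1])<18)&(C[...,2]>60)
            P=C[m];A=np.c_[P[:,:2]-P[:,:2].mean(0),np.ones(len(P))];s=np.linalg.lstsq(A,P[:,2],rcond=None)[0];print("   topz",round(np.median(P[:,2]),1),"tilt deg",np.degrees(s[:2]).round(1))
        except Exception as e: print(n,nm,e)
E
```

```text
t 51.35 pos [436.8 251.7 198. ] rot [-1.7999e+02  6.0000e-02 -1.7111e+02] F [0.5 0.2 0. ] w 91.2 q [ 29.  13. 100.  -0.  67. -70.]
(500, 300, 200, 180) -> shift [-69.9  38.   -2. ] turn z 0.155
scene flL [471.5 176.  105.9  60.8  15.6] centroid [474.2 177.5] pca 14.8 [98.8 58. ]
   topz 299.3 tilt deg [139.3 172.7]
scene chL [ 482.2 -117.2  101.9   66.8   -8.7] centroid [ 483.9 -117.2] pca -9.8 [97.1 60. ]
   topz 93.1 tilt deg [-0.9 -2.5]
scene flS [ 507.8 -398.    82.5   63.3  -14.6] centroid [ 508.3 -397.4] pca -11.9 [76.  53.2]
   topz 97.4 tilt deg [-11.2 -31.8]
scene chS [656.3   8.5  83.4  53.3   8.9] centroid [657.8   9. ] pca 10.0 [79.5 49.3]
   topz 94.9 tilt deg [ 0.1 -0.6]
top flL [467.5 171.6  99.7  60.3  13.4] centroid [465.4 169.9] pca 10.1 [95.  52.9]
   topz 315.0 tilt deg [ -7.8 170.4]
top chL [ 475.3 -122.4   99.    61.    -9. ] centroid [ 475.1 -122.5] pca -9.2 [95.8 57.3]
   topz 93.7 tilt deg [-1.  -0.7]
top flS [ 501.8 -402.    80.4   51.2  -13.1] centroid [ 502.3 -402.4] pca -11.7 [75.1 47.8]
   topz 97.6 tilt deg [0.4 0.6]
top chS [651.7   5.4  79.7  51.1   9. ] centroid [651.7   5.3] pca 8.9 [76.2 47.3]
   topz 93.3 tilt deg [ 0.2 -0.1]
```

View pics/s9.png

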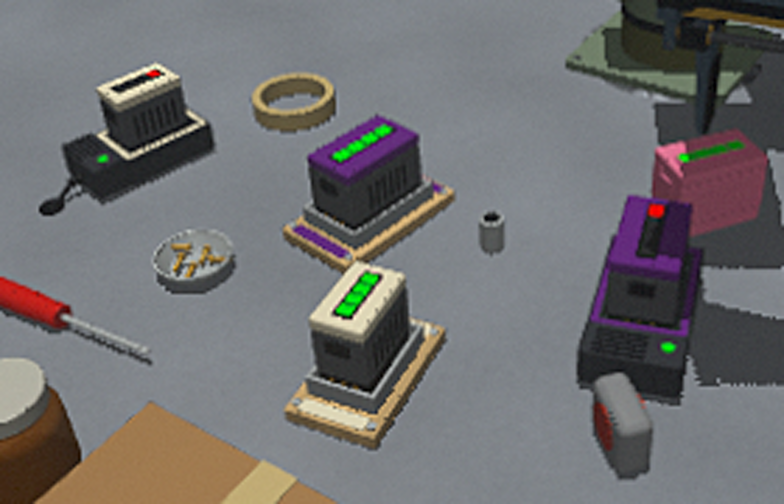

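View pics/t9.png

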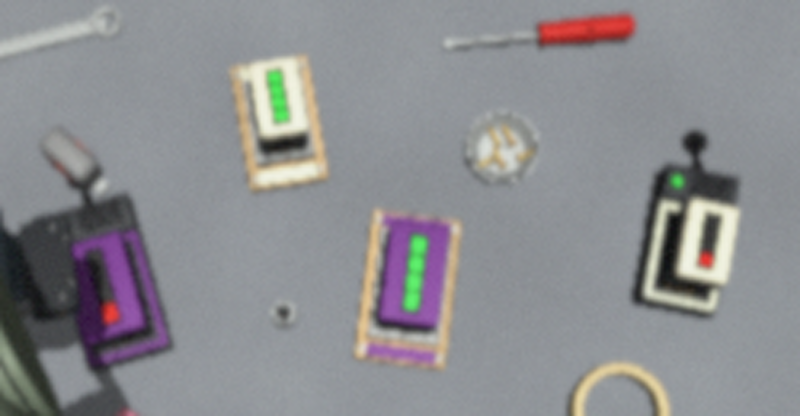

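```bash
python3 - <<'E'
from h import *
for n in("top6","scene9"):
    C=cloud(load(n));m=(np.hypot(C[...,0]-468,C[...,1]-174)<20)&(abs(C[...,2]-98)<15);print(n,np.median(C[m][:,2]),m.sum())
from workcell import *
print(job_done())
E
```

```text
top6 97.26536379148055 134
scene9 98.86238811975804 138
the job is handed in; nothing more can be done
None
```

I exchanged all four packs and handed the job in at about 51 s, under the 144 s limit. Each charged pack was parked on the mat while the flat one of its size went to the charger. The pink and yellow look-alikes were not touched.

**What the last checks showed:**
- **Gauges:** The final pictures show one red segment on both charger packs and four green on both holder packs. Sizes and colours match.
- **Seating:** Measured cap heights fit packs fully down in their pockets:

| Pack | Measured cap height (mm) | Expected when seated (mm) |
|---|---|---|
| Flat large, on charger | 97.3 (top) / 98.9 (scene) | 98 |
| Flat small, on charger | 97.6 (top) / 97.4 (scene) | 98 |
| Charged large, in holder | 93.7 (top) / 93.1 (scene) | 94 |
| Charged small, in holder | 93.3 (top) / 94.9 (scene) | 94 |

- **Tilt:** The top view gave 1° or less for both small packs and the charged large one.
- **Forces:** The readings I took stayed under about 8 N, and the gripper was open and clear at the end.

**Checks that failed or disagreed:**
- The two cameras differed by several mm on pack positions, mostly because the scene view catches the side faces. I used the top view, corrected by about 1–3 mm from known tool poses.
- The automatic tilt check failed for the flat large pack because the gripper was in view. Its height therefore comes from a narrower check, and the top-view value is from an earlier picture, taken after it was seated. I judged it upright by eye.
- The scene tilt figure for the flat small pack was implausible (-11° and -32°). It probably picked up side-face points; the top view gave under 1°.
- The last pick from the mat started before the arm had settled, so the grip was about 2.5 mm off centre lengthways. I corrected for this when placing, and the pack seated.

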